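# Clear the plugged sample pipe and restart it

### The arm

A 6-joint arm with a two-finger parallel gripper is mounted at the origin on the work surface. World frame = base frame: x ahead of the robot, y to its left, z up, the work surface at z = 0. Lengths are in m, angles in degrees, forces in N, time in s.
With the tool pointing down it reaches from about 0.3 to 0.775 m from the base axis. Payload 14.6 kg.
Tool frame: the origin (TCP) lies on the front face of the gripper's body, between the roots of the fingers; the fingertips stand 97 mm ahead of it and the grasp point (between the pads) lies 78 mm ahead of it; y points along the fingers, x is the direction in which the jaws open and shut, and the axes are right-handed (so a half turn about y gives the same grasp; the last joint's range is limited). The gripper opens to 94 mm and grips with 3 to 60 N. Pads are 16 mm wide; open, the fingers measure 119 mm over their backs; the gripper's body (75 mm by 177 mm) begins 78 mm behind the grasp point.
Start: joints at [-72.227, 17.183, 87.147, -0, 75.671, -3.816], TCP at [0.202, -0.511, 0.303] pointing down, gripper open.
Joint ranges: [-173.82, 173.82], [-45.26, 126.66], [13.44, 144.39], [-59.66, 239.66], [0, 175.72], [-146.38, 146.38]. Speed limits (degrees/s): [127.2, 127.2, 147.25, 180, 180, 180].

### API

Orientations are given as a 3x3 rotation matrix whose columns are the frame's x, y, z axes.
In Python, from workcell import read_state, snapshot, calibration, hand_in, recognise gives the robot as it stands.
- The arm moves only by the tool drive_tool, never from a script. Its argument "deltas" is a list of rows, each an object of numbers: "x", "y", "z": the shift along the tool's x, y, z in m; "twist": the turn about the tool's y in rad; "jaw": the closure, from -1 (fully open) to 1 (shut), so that 0 is half open. A call has 1 to 12 rows; each row shifts and turns the pose as measured when the row begins, along the tool's axes as they then stand; what a row does not reach is not made up. A row lasts 1/10 s, in which the tool goes at most 50 mm and 8.59 degrees, less where a joint would pass 70% of its speed; a pose out of reach is approached as far as the arm can. A call is refused whole if a number of a shift passes 0.05 or a number of a turn 0.15, either way. A call with a gripper value outside its range is refused whole. The fingers move at their own pace and stop on an object; "force" is the grip in N (left out, the last holds). Time passes only in rows, so rows that do not move let the fingers close. It gives the time, the measured TCP pose, the force and the opening at its end, in the units of the state.
- read_state(): the state, without advancing time (a new reading comes with each control period).
- snapshot(name): name is "scene" or "top"; returns the picture (400x640x3 uint8, red, green, blue); there is no depth.
- calibration(name): a dict with "vfov" (degrees; the focal length in pixels is half the picture's height over the tangent of half this angle, whatever the lens; pixels are square), "cx", "cy" (the principal point, pixels), "k1" (the pictures are not rectified: a ray, as slopes to the right and down, at radius r is drawn at 1 + k1 r^2 times it, then the intrinsics apply), "xyz" and "rotation" of the camera in the world. Camera axes: x right, y down, z forward; pixel columns grow to the right and rows downward; lengths in m; the calibration is good to about 2 mm. A picture is of the moment at which its call begins. calibration takes no time and is no camera call.
- hand_in(): hands the job in, once; it reports no verdict.
Trained networks look in the newest picture that a camera, given by its name, has taken for a name from the list of things; names that differ only in an ending like _2 or _b are one class to them, and where a whole thing is asked for, a point or a joint stands for the part that bears it (a point fixed in the world has none). Each returns a list of dicts, best first, with "score" (0 to 1); they miss things now and then, are a little off and sometimes report something else, mostly with a low value. They report only what shows in the picture. A call takes as long as a camera call.
- recognise(name, camera): "at" ([x, y, z] in m, in world coordinates, good to about 4 mm: the middle of the surface that is visible of it).
The state is a dict: "time_s": time; "joint_pos": joint angles; "dq": joint speeds; "joint_torque": joint torques, N m; "ee_pos": TCP position; "eef_rot": TCP orientation; "contact_force": force on the tool from outside, world axes, zero at the start; "torque": the same for the moment, N m; "opening": finger opening in m.
Only numpy, scipy, OpenCV 4.12 (cv2) and the standard library are available. Lean on these libraries where they do the work, as an engineer would, in place of code of your own. Each camera call takes 0.05 s, during which the arm holds its last target. There are 200 camera calls.

### The job

The orange pig is stuck in the sample pipe: draw the ram rod out of its holster, start its tip into the pipe, let go and take it again by its tail, and push the pig right out of the far end into the catch tray. Then draw the rod back out, lay it in both notches of the yellow rest in front of the pipe and let go; after that flip the starter's yellow guard up until it stays open by itself, and press the green start button fully down. Leave the guard open and do not disturb the red stop button or the other things on the bench.

Things in the scene. Friction and masses are not known exactly. Their poses are not given: they have to be found in the camera images.
- stand: Pipe stand, bolted down (yaw and place vary): a dark base plate 84 mm wide, 8 mm thick, x = -200 to 240 mm, carrying in a row along +x a yellow two-notch rod rest, a level aluminium pipe with blue flanges and a grey catch tray. Origin on the bench right under the pipe's entry mouth; +x is the push direction (rest, pipe, tray), z up.
- pipe_mouth (a point): Centre of the pipe's entry mouth, 80 mm above the bench, on the bore axis. Pipe: bore 22 mm, 130 mm long, the blue entry flared to 36 mm inside (44 mm outside) over the first 12 mm, outer width 30 mm (40 mm at the far flange), with an 11 mm wide slot along its top through which the pig can be seen. Axes as stand.
- tray_floor (a point): Centre of the catch tray's inner floor, 181 mm along +x from the mouth, 9 mm above the bench. Tray 122 (x) by 96 (y) mm outside, rim 49 mm above the bench; it reaches under the pipe's far end. Axes as stand.
- rod_rest (a point): Middle of the rod rest, on the axis of a resting rod: 36 mm above the bench, 120 mm before the pipe mouth. Two yellow V notches (12 mm long, 28 mm wide at the top, tops 39 mm above the bench) at x = -70 and -170 mm of stand, right below the line along which the rod enters. A resting rod lies level in both, its tip at x = -60 to -5 mm, pointing at the pipe. Axes as stand.
- pig_center (a point): Centre of the stuck orange pig, a hard cylinder 19 mm across and 34 mm long lying in the pipe bore, its x axis along the bore; at the start its centre is 50 to 80 mm beyond the mouth. It slides under about 1 N; mass about 50 g.
- holster: Rod holster, screwed down (yaw and place vary): a green level sleeve on a wooden foot, closed at its back. Origin on the bench below the sleeve mouth; +x is the direction in which the rod is drawn out, z up.
- holster_mouth (a point): Centre of the sleeve's mouth, 75 mm above the bench. Sleeve: bore 18 mm, 105 mm deep, outer width 26 mm. At the start 115 mm of the rod (its tip half) stands out of the mouth along +x and 105 mm are hidden inside, so the rod must be drawn 105 mm straight along +x before it is free. Axes as holster.
- rod_center (a point): Middle of the ram rod on its axis: straight round rod 16 mm across, 220 mm long, about 140 g, steel with a red last 60 mm at the tail. x axis points from tail to tip (roll means nothing). Its centre of mass lies 73 mm behind the tip: with 80 mm or more in the pipe it stays there when let go; with less it may droop a few mm.
- rod_tip (a point): Tip of the rod (steel end, stands out of the holster), on the axis, 110 mm ahead of the middle. Axes as rod_center.
- rod_tail (a point): Tail of the rod (red end, inside the holster at the start), on the axis, 110 mm behind the middle. Axes as rod_center.
- starter: Grey starter box, bolted down (yaw and place vary), 60 mm high. Origin on the bench right below the start button; x points from the guard's handle to its hinge, z up. The box spans x = -55 to 55, y = -55 to 115 mm. Under the yellow guard: the green start button; beside it at y = +83 mm an uncovered red stop button (34 mm across, not to be touched).
- guard (a joint): Guard cover angle, rad: 0 shut, 1.95 fully open against its stop. Light (about 0.16 kg) and eased; below about 0.9 rad it falls shut by itself, beyond 1.3 rad it falls open and stays.
- guard_hinge (a point): Middle of the guard's hinge line, which runs along the starter's y; fixed on the starter at x = 41 mm, 62 mm above the bench. Axes as starter. The guard is a hood with a clear top, 78 mm long (towards -x from the hinge), 74 mm wide and 50 mm tall, open underneath.
- guard_bar (a point): Middle of the guard's black handle bar: a round bar 10 mm across, 72 mm long along the starter's y (62 mm free between its arms), 40 mm in front of the hood's front face. Guard shut: 118 mm before the hinge (-x) and 40 mm above it, 102 mm above the bench; it swings with the guard up and towards +x. The bar can turn between the fingers.
- start (a joint): Start button travel, m: 0 up, 0.006 fully down; springs back. Fully down takes about 5 N.
- start_top (a point): Centre of the top of the green start button (28 mm across), pressed straight down. It stands 82 mm above the bench when up.
- stop (a joint): Red stop button travel, m: 0 up, 0.006 down.
- spare_pig: Bystander, to be left alone: blue spare pig, upright cylinder 19 mm across, 34 mm tall. Origin at its underside.
- bottle: Bystander, to be left alone: black jar, 66 mm across, 120 mm tall. Origin at its underside.
- jar: Bystander, to be left alone: white sample jar, 60 mm across, 90 mm tall. Origin at its underside.
- cup: Bystander, to be left alone: steel cup, 74 mm across, 85 mm tall. Origin at its underside.
- wrench: Bystander, to be left alone: wrench lying on the bench.
- hammer: Bystander, to be left alone: hammer lying on the bench.
- wood_block: Bystander, to be left alone: pale wooden block 90 x 60 x 35 mm. Origin at its underside.

How it is judged:
By the outcome, as a careful person would: the job done as asked, in the order asked, and still so for the second after the job is handed in, with the robot touching nothing.
It also fails if it takes over 72 s, if anything falls off the work surface, if the arm or the gripper's body presses on something with over 40 N, if the wrist force passes 120 N, or if a joint passes its speed limit or range.

## Working session

There is one attempt and no reset: what is moved stays moved. The work goes in short steps, Python scripts to look and compute and a tool call to move; the robot and the scene stay as the last step left them, time stands still between calls to the robot, and variables do not carry over. Pictures are saved under pics/ and viewed, about 8 in all and at most 12, crops included, and the job is handed in when it is done.

Besides the shell and the picture viewer there is one more tool, called after "Call:" by a JSON object that holds its "fn" and its "kwargs". drive_tool: Moves the arm, as the interface text tells. Its arguments: {"type":"object","properties":{"deltas":{"type":"array"},"force":{"type":"number"}},"required":["deltas"]}

```bash
mkdir -p pics; ls; python3 - <<'E'
from workcell import *
import cv2,numpy as np
for c in("scene","top"):
    im=snapshot(c); cv2.imwrite(f"pics/{c}0.png",im[:,:,::-1]); k=calibration(c); print(c,k)
    for n in["stand","pipe_mouth","tray_floor","rod_rest","pig_center","holster","holster_mouth","rod_tip","rod_center","starter","guard_bar","guard_hinge","start_top","stop"]:
        try:
            r=recognise(n,c); print(c,n,[(np.round(q["at"],3).tolist(),round(q["score"],2)) for q in r[:2]])
        except Exception as e: print(n,e)
print(read_state())
E
```

```text
pics
scene {'vfov': 43.30294872069345, 'cx': 306.1151762091475, 'cy': 208.6032787727381, 'k1': -0.04648934081988469, 'xyz': array([1.37751541, 0.39213564, 1.14613894]), 'rotation': array([[-0.3784965 ,  0.69545107, -0.61080946],
       [ 0.92542664,  0.29720038, -0.23506909],
       [ 0.01805375, -0.65423217, -0.75607825]])}
scene stand [([0.467, -0.058, 0.007], 0.61), ([0.694, -0.033, 0.063], 0.45)]
scene pipe_mouth [([0.464, -0.049, 0.009], 0.6), ([0.376, 0.418, 0.036], 0.47)]
scene tray_floor [([0.466, -0.052, 0.002], 0.67)]
scene rod_rest [([0.468, -0.05, 0.014], 0.93), ([0.695, -0.034, 0.061], 0.17)]
scene pig_center [([0.494, 0.492, 0.026], 0.63)]
scene holster [([0.691, 0.256, 0.01], 0.95), ([0.468, -0.048, 0.005], 0.22)]
scene holster_mouth [([0.695, 0.259, 0.011], 0.8)]
scene rod_tip [([0.565, 0.278, 0.08], 0.72), ([0.444, -0.366, 0.084], 0.56)]
scene rod_center [([0.672, 0.016, 0.085], 0.64), ([0.568, 0.279, 0.081], 0.51)]
scene starter [([0.692, -0.034, 0.065], 0.61), ([0.694, 0.256, 0.01], 0.46)]
scene guard_bar [([0.673, -0.062, 0.11], 0.76), ([0.493, 0.493, 0.024], 0.64
[... 1347 characters left out ...]
  5.27093555e-04,
        7.56713545e+01, -3.81646591e+00]), 'dq': array([ 0.06790478,  0.00798773, -0.00222657,  0.0640901 , -0.03215509,
        0.00456224]), 'joint_torque': array([ 1.67427984e-04, -5.31656957e+01, -3.52911615e+01,  7.08246930e-02,
        2.12254480e-02,  5.69372048e-06]), 'ee_pos': array([ 0.20236156, -0.5114035 ,  0.30264548]), 'eef_rot': array([[ 3.67947758e-01,  1.22285479e-06,  9.29846464e-01],
       [-9.29846464e-01,  2.53858491e-05,  3.67947758e-01],
       [-2.31549954e-05, -1.00000000e+00,  1.04777335e-05]]), 'contact_force': array([ 0.21929059, -0.78651351, -0.60730914]), 'torque': array([ 0.00132576,  0.00560804, -0.00275329]), 'opening': 0.09360778395815836}
```

View pictures.

View pics/scene0.png

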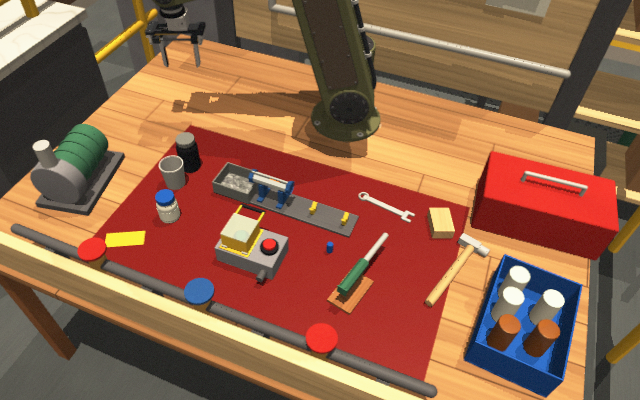

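View pics/top0.png

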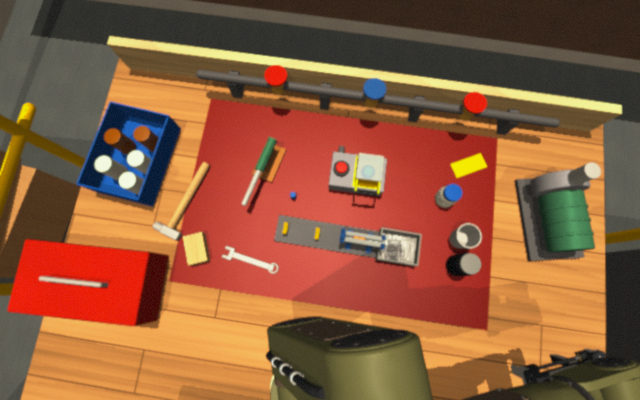

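```bash
python3 - <<'E'
import cv2
a=cv2.imread("pics/top0.png")[130:270,235:425]; cv2.imwrite("pics/tc.png",cv2.resize(a,None,fx=4,fy=4,interpolation=cv2.INTER_CUBIC))
a=cv2.imread("pics/scene0.png")[160:310,205:395]; cv2.imwrite("pics/sc.png",cv2.resize(a,None,fx=4,fy=4,interpolation=cv2.INTER_CUBIC))
E
```

```text
(no output)
```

View pics/tc.png

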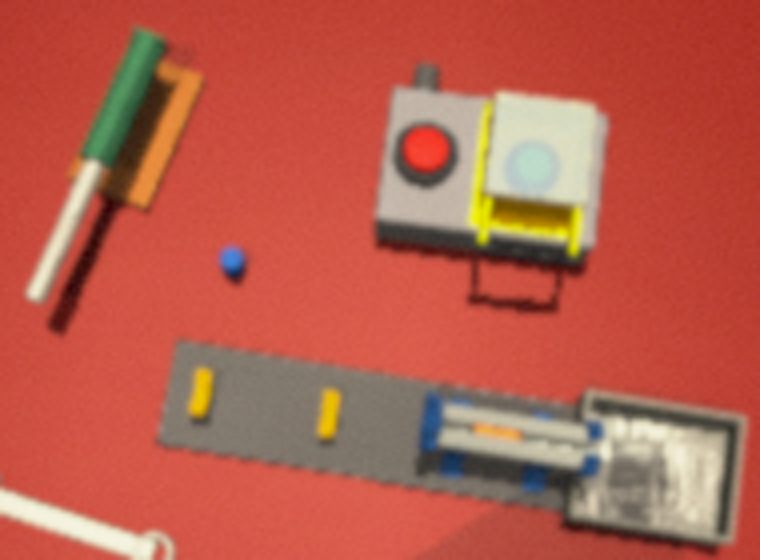

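View pics/sc.png

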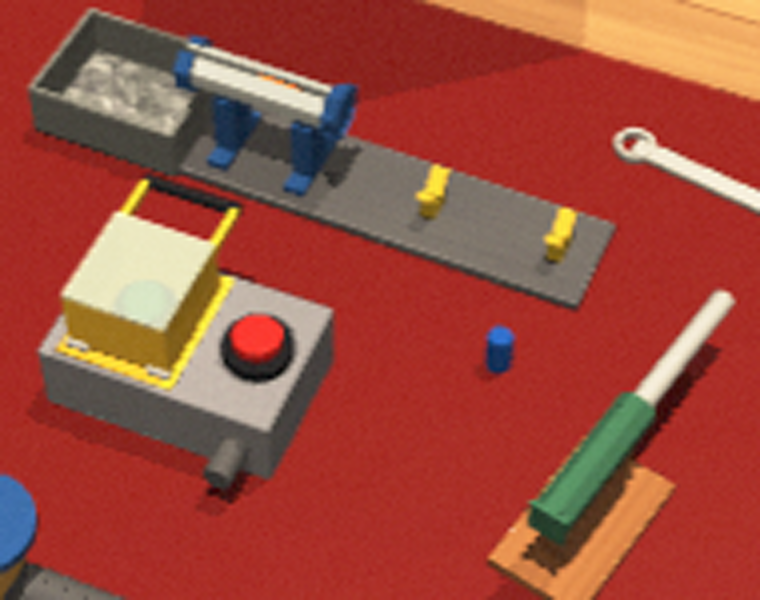

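```bash
cat > h.py <<'E'
import numpy as np,cv2
from workcell import *
from scipy.optimize import least_squares
def proj(P,c):
    k=calibration(c); q=(np.atleast_2d(P)-k["xyz"])@np.array(k["rotation"]); s=q[:,:2]/q[:,2:]
    s=s*(1+k["k1"]*(s**2).sum(1,keepdims=True)); f=200/np.tan(np.radians(k["vfov"]/2))
    return s*f+[k["cx"],k["cy"]]
def pose(p,L):
    c,s=np.cos(p[2]),np.sin(p[2]); L=np.atleast_2d(L)
    return np.c_[p[0]+c*L[:,0]-s*L[:,1],p[1]+s*L[:,0]+c*L[:,1],L[:,2]]
OFF={"top":(235,130),"scene":(205,160)}
def fit(F,p0):
    # F: list (cam, local mm, crop px)
    def r(p):
        return np.concatenate([(proj(pose(p,np.array([l])/1000),c)[0]-(np.array(u)/4-.375+OFF[c])) for c,l,u in F])
    s=least_squares(r,p0,loss="soft_l1"); return s.x,r(s.x).reshape(-1,2)
E
cat > fit.py <<'E'
from h import *
T,S="top","scene"
st=[(T,(-200,42,8),(178,342)),(T,(-200,-42,8),(160,443)),(T,(120,48,49),(588,392)),(T,(242,48,49),(746,415)),(T,(242,-48,49),(730,545)),(T,(120,-48,49),(566,522)),
(S,(-200,-42,8),(613,228)),(S,(-200,42,8),(578,303)),(S,(242,48,49),(32,90)),(S,(242,-48,49),(92,12)),(S,(0,0,80),(345,110)),(T,(-70,0,39),(329,412)),(T,(-170,0,39),(202,393)),(S,(-70,0,37),(436,184)),(S,(-170,0,37),(564,228))]
ho=[(T,(115,0,75),(38,297)),(T,(0,0,75),(97,162)),(T,(-107,0,75),(149,35)),(S,(115,0,75),(724,296)),(S,(0,0,75),(638,402)),(S,(-107,0,75),(549,527))]
sr=[(T,(55,115,60),(395,87)),(T,(-55,115,60),(377,222)),(T,(55,-55,60),(608,113)),(T,(-55,-55,60),(590,245)),(T,(-77,0,102),(515,302)),(T,(0,0,82),(532,166)),
(S,(55,115,60),(270,432)),(S,(-55,115,60),(333,310)),(S,(55,-55,60),(42,350)),(S,(-77,0,102),(192,196)),(S,(0,0,82),(146,303))]
for n,F,p0 in(("stand",st,(.46,0,-1.6)),("holster",ho,(.62,.26,3)),("starter",sr,(.67,-.05,0))):
    p,r=fit(F,p0); print(n,p[:2].round(4),np.degrees(p[2]).round(2)); print(r.round(1).tolist())
E
python3 fit.py
```

```text
stand [ 0.459  -0.0101] -91.16
[[-0.8, -0.9], [-1.4, 0.0], [-0.8, -0.3], [-0.2, 0.6], [0.1, -0.1], [0.4, -1.3], [0.6, -1.4], [-0.5, 0.3], [-1.2, -1.0], [-0.6, -1.6], [0.1, 0.5], [-0.5, 0.2], [-1.0, -0.5], [-0.8, -0.7], [-0.9, -1.0]]
holster [0.6219 0.2643] 167.73
[[-0.8, 0.2], [-0.7, -0.5], [-0.4, 0.5], [-0.8, -0.5], [-0.6, 1.6], [-0.3, -0.5]]
starter [ 0.6668 -0.0663] 0.48
[[-1.2, -0.6], [-1.5, -0.7], [-0.5, 0.1], [0.3, 1.0], [2.0, -12.0], [-0.1, -0.9], [-0.2, -0.3], [0.7, -0.9], [-1.3, -0.1], [0.3, -0.4], [-0.2, -2.2]]
```

```bash
cat > plan.py <<'E'
from h import *
import json,sys
def plan(tgt,yaw,n=None,jaw=None,v=.048):
    s=read_state(); p=s["ee_pos"]; R=s["eef_rot"]; y0=np.degrees(np.arctan2(R[1,0],R[0,0]))
    d=np.array(tgt)-p; dy=(yaw-y0+180)%360-180
    k=max(int(np.ceil(np.linalg.norm(d)/v)),int(np.ceil(abs(dy)/8.4)),1); n=n or k
    print(f"t {s['time_s']:.2f} p {p.round(4)} yaw {y0:.2f} open {s['opening']:.4f} F {np.round(s['contact_force'],1)} j {s['joint_pos'].round(0)} d {d.round(4)} dyaw {dy:.2f} n {n}")
    rows=[]; a=y0
    for i in range(n):
        c,q=np.cos(np.radians(a)),np.sin(np.radians(a)); w=d/n
        r=dict(x=round(c*w[0]+q*w[1],4),y=round(-w[2],4),z=round(-q*w[0]+c*w[1],4),twist=round(-np.radians(dy/n),4))
        rows.append({k:v for k,v in r.items() if v}); a+=dy/n
    print(json.dumps(rows))
if __name__=="__main__":
    a=[float(x) for x in sys.argv[1:]]; plan(a[:3],a[3],int(a[4]) if len(a)>4 else None)
E
sed -i 's/(T,(-77,0,102),(515,302)),//' fit.py; python3 fit.py | grep -A1 starter
python3 - <<'E'
from h import *
# spare pig top at z .034, crop px (232,258)
f=lambda p: proj([[p[0],p[1],.034]],"top")[0]-(np.array((232,255))/4-.375+OFF["top"])
p=least_squares(f,(.5,.2)).x; a=np.radians(-91.16); d=p-[.459,-.0101]; print("spare",p,"in stand",d@[np.cos(a),np.sin(a)],d@[-np.sin(a),np.cos(a)])
E
python3 plan.py .605 .268 .24 -102.3
```

```text
starter [ 0.6675 -0.0666] 0.75
[[-1.2, -0.6], [-1.3, -0.7], [-0.5, -0.2], [0.5, 0.7], [-0.0, -1.1], [-0.2, -0.3], [0.5, -0.9], [-1.5, 0.1], [-0.0, -0.3], [-0.4, -2.1]]
spare [0.57299895 0.15234585] in stand -0.16472040433847548 0.11068696130284406
t 1.50 p [ 0.2024 -0.5114  0.3026] yaw -68.41 open 0.0936 F [ 0.2 -0.8 -0.6] j [-72.  17.  87.   0.  76.  -4.] d [ 0.4026  0.7794 -0.0626] dyaw -33.89 n 19
[{"x": -0.0303, "y": 0.0033, "z": 0.0348, "twist": 0.0311}, {"x": -0.0314, "y": 0.0033, "z": 0.0338, "twist": 0.0311}, {"x": -0.0325, "y": 0.0033, "z": 0.0328, "twist": 0.0311}, {"x": -0.0335, "y": 0.0033, "z": 0.0318, "twist": 0.0311}, {"x": -0.0344, "y": 0.0033, "z": 0.0308, "twist": 0.0311}, {"x": -0.0354, "y": 0.0033, "z": 0.0297, "twist": 0.0311}, {"x": -0.0363, "y": 0.0033, "z": 0.0286, "twist": 0.0311}, {"x": -0.0372, "y": 0.0033, "z": 0.0274, "twist": 0.0311}, {"x": -0.038, "y": 0.0033, "z": 0.0262, "twist": 0.0311}, {"x": -0.0388, "y": 0.0033, "z": 0.0251, "twist": 0.0311}, {"x": -0.0395, "y": 0.0033, "z": 0.0238, "twist": 0.0311}, {"x": -0.0403, "y": 0.0033, "z": 0.0226, "twist": 0.0311}, {"x": -0.041, "y": 0.0033, "z": 0.0213, "twist": 0.0311}, {"x": -0.0416, "y": 0.0033, "z": 0.02, "twist": 0.0311}, {"x": -0.0422, "y": 0.0033, "z": 0.0187, "twist": 0.0311}, {"x": -0.0428, "y": 0.0033, "z": 0.0174, "twist": 0.0311}, {"x": -0.0433, "y": 0.0033, "z": 0.0161, "twist": 0.0311}, {"x": -0.0438, "y": 0.0033, "z": 0.0147, "twist": 0.0311}, {"x": -0.0442, "y": 0.0033, "z": 0.0133, "twist": 0.0311}]
```

Call:
{"fn": "drive_tool", "kwargs": {"deltas": [{"x":-0.03,"z":0.035,"y":0.003,"twist":0.031},{"x":-0.031,"z":0.034,"y":0.003,"twist":0.031},{"x":-0.0325,"z":0.033,"y":0.003,"twist":0.031},{"x":-0.0335,"z":0.032,"y":0.003,"twist":0.031},{"x":-0.0345,"z":0.031,"y":0.003,"twist":0.031},{"x":-0.0355,"z":0.03,"y":0.003,"twist":0.031},{"x":-0.036,"z":0.0285,"y":0.003,"twist":0.031},{"x":-0.037,"z":0.0275,"y":0.003,"twist":0.031},{"x":-0.038,"z":0.026,"y":0.003,"twist":0.031},{"x":-0.039,"z":0.025,"y":0.003,"twist":0.031},{"x":-0.0395,"z":0.024,"y":0.003,"twist":0.031},{"x":-0.04,"z":0.0225,"y":0.003,"twist":0.031}], "force": 45}}

```text
schema error: expected keys x, y, z, twist, jaw
```

```bash
python3 plan.py .605 .268 .24 -102.3
```

```text
t 1.50 p [ 0.2024 -0.5114  0.3026] yaw -68.41 open 0.0936 F [ 0.2 -0.8 -0.6] j [-72.  17.  87.   0.  76.  -4.] d [ 0.4026  0.7794 -0.0626] dyaw -33.89 n 19
[{"x": -0.0303, "y": 0.0033, "z": 0.0348, "twist": 0.0311}, {"x": -0.0314, "y": 0.0033, "z": 0.0338, "twist": 0.0311}, {"x": -0.0325, "y": 0.0033, "z": 0.0328, "twist": 0.0311}, {"x": -0.0335, "y": 0.0033, "z": 0.0318, "twist": 0.0311}, {"x": -0.0344, "y": 0.0033, "z": 0.0308, "twist": 0.0311}, {"x": -0.0354, "y": 0.0033, "z": 0.0297, "twist": 0.0311}, {"x": -0.0363, "y": 0.0033, "z": 0.0286, "twist": 0.0311}, {"x": -0.0372, "y": 0.0033, "z": 0.0274, "twist": 0.0311}, {"x": -0.038, "y": 0.0033, "z": 0.0262, "twist": 0.0311}, {"x": -0.0388, "y": 0.0033, "z": 0.0251, "twist": 0.0311}, {"x": -0.0395, "y": 0.0033, "z": 0.0238, "twist": 0.0311}, {"x": -0.0403, "y": 0.0033, "z": 0.0226, "twist": 0.0311}, {"x": -0.041, "y": 0.0033, "z": 0.0213, "twist": 0.0311}, {"x": -0.0416, "y": 0.0033, "z": 0.02, "twist": 0.0311}, {"x": -0.0422, "y": 0.0033, "z": 0.0187, "twist": 0.0311}, {"x": -0.0428, "y": 0.0033, "z": 0.0174, "twist": 0.0311}, {"x": -0.0433, "y": 0.0033, "z": 0.0161, "twist": 0.0311}, {"x": -0.0438, "y": 0.0033, "z": 0.0147, "twist": 0.0311}, {"x": -0.0442, "y": 0.0033, "z": 0.0133, "twist": 0.0311}]
```

Call:
{"fn": "drive_tool", "kwargs": {"deltas": [{"x":-0.03,"z":0.035,"y":0.003,"twist":0.031,"jaw":-0.4},{"x":-0.031,"z":0.034,"y":0.003,"twist":0.031,"jaw":-0.4},{"x":-0.0325,"z":0.033,"y":0.003,"twist":0.031,"jaw":-0.4},{"x":-0.0335,"z":0.032,"y":0.003,"twist":0.031,"jaw":-0.4},{"x":-0.0345,"z":0.031,"y":0.003,"twist":0.031,"jaw":-0.4},{"x":-0.0355,"z":0.03,"y":0.003,"twist":0.031,"jaw":-0.4},{"x":-0.036,"z":0.0285,"y":0.003,"twist":0.031,"jaw":-0.4},{"x":-0.037,"z":0.0275,"y":0.003,"twist":0.031,"jaw":-0.4},{"x":-0.038,"z":0.026,"y":0.003,"twist":0.031,"jaw":-0.4},{"x":-0.039,"z":0.025,"y":0.003,"twist":0.031,"jaw":-0.4},{"x":-0.0395,"z":0.024,"y":0.003,"twist":0.031,"jaw":-0.4},{"x":-0.04,"z":0.0225,"y":0.003,"twist":0.031,"jaw":-0.4}], "force": 45}}

```text
time_s: 2.7
ee_pos: [0.4673, -0.006, 0.2664]
eef_rot: [[-0.018, 0.005, 1.0], [-1.0, -0.003, -0.018], [0.003, -1.0, 0.005]]
contact_force: [0.6, -0.4, 1.1]
opening: 0.0658
```

```bash
sed -i 's/rows.append.*;/r["jaw"]="J"; rows.append(r);/' plan.py; python3 plan.py .605 .268 .22 -102.3
```

```text
t 2.70 p [ 0.4673 -0.006   0.2664] yaw -91.05 open 0.0658 F [ 0.6 -0.4  1.1] j [ -5.   9. 103.  -0.  68.  86.] d [ 0.1377  0.274  -0.0464] dyaw -11.25 n 7
[{"x": -0.0395, "y": 0.0066, "z": 0.0189, "twist": 0.028, "jaw": "J"}, {"x": -0.04, "y": 0.0066, "z": 0.0178, "twist": 0.028, "jaw": "J"}, {"x": -0.0405, "y": 0.0066, "z": 0.0167, "twist": 0.028, "jaw": "J"}, {"x": -0.0409, "y": 0.0066, "z": 0.0156, "twist": 0.028, "jaw": "J"}, {"x": -0.0414, "y": 0.0066, "z": 0.0144, "twist": 0.028, "jaw": "J"}, {"x": -0.0418, "y": 0.0066, "z": 0.0132, "twist": 0.028, "jaw": "J"}, {"x": -0.0421, "y": 0.0066, "z": 0.0121, "twist": 0.028, "jaw": "J"}]
```

Call:
{"fn": "drive_tool", "kwargs": {"deltas": [{"x":-0.0395,"y":0.0065,"z":0.019,"twist":0.028,"jaw":-0.4},{"x":-0.04,"y":0.0065,"z":0.018,"twist":0.028,"jaw":-0.4},{"x":-0.0405,"y":0.0065,"z":0.0165,"twist":0.028,"jaw":-0.4},{"x":-0.041,"y":0.0065,"z":0.0155,"twist":0.028,"jaw":-0.4},{"x":-0.0415,"y":0.0065,"z":0.0145,"twist":0.028,"jaw":-0.4},{"x":-0.042,"y":0.0065,"z":0.013,"twist":0.028,"jaw":-0.4},{"x":-0.042,"y":0.0065,"z":0.012,"twist":0.028,"jaw":-0.4},{"x":0,"y":0,"z":0,"twist":0,"jaw":-0.4}]}}

```text
time_s: 3.5
ee_pos: [0.6102, 0.2857, 0.2175]
eef_rot: [[-0.217, 0.006, 0.976], [-0.976, -0.003, -0.217], [0.002, -1.0, 0.007]]
contact_force: [-0.1, -1.5, -1.2]
opening: 0.0654
```

```bash
python3 plan.py .605 .268 .153 -102.3; python3 - <<'E'
from h import *
s=read_state(); R=s["eef_rot"];p=s["ee_pos"]
for c,b in(("top",(215,95,345,215)),("scene",(280,200,400,300))):
    im=snapshot(c)[:,:,::-1].copy()
    print(c,"tip-mid px",proj(p+R[:,1]*.097,c),"rodpt",proj([.605,.268,.075],c),"R",R[:,1])
    a=im[b[1]:b[3],b[0]:b[2]]; cv2.imwrite(f"pics/a_{c}.png",cv2.resize(a,(390,360),interpolation=cv2.INTER_CUBIC))
a=np.hstack([cv2.imread("pics/a_top.png"),cv2.imread("pics/a_scene.png")]); cv2.imwrite("pics/a.png",a)
E
```

```text
t 3.50 p [0.6102 0.2857 0.2175] yaw -102.55 open 0.0654 F [-0.1 -1.5 -1.2] j [ 22.  37.  70.  -0.  73. 125.] d [-0.0052 -0.0177 -0.0645] dyaw 0.25 n 2
[{"x": 0.0092, "y": 0.0322, "z": -0.0006, "twist": -0.0022, "jaw": "J"}, {"x": 0.0092, "y": 0.0322, "z": -0.0006, "twist": -0.0022, "jaw": "J"}]
top tip-mid px [[247.78120286 167.64196425]] rodpt [[255.94013506 174.73939256]] R [ 0.00611091 -0.00325664 -0.99997603]
scene tip-mid px [[374.68115879 250.66970654]] rodpt [[366.84007644 257.21829535]] R [ 0.00611091 -0.00325664 -0.99997603]
```

View pics/a.png

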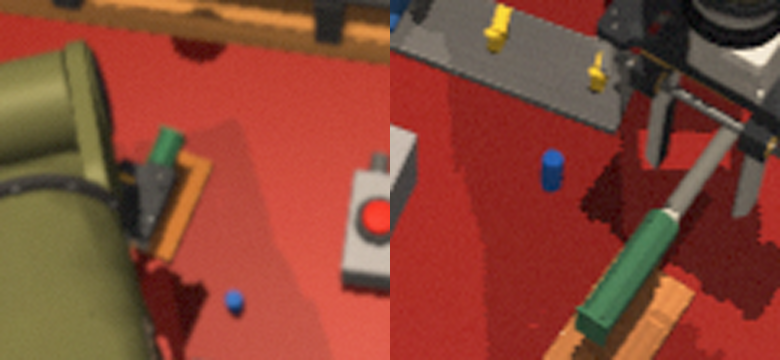

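Call:
{"fn": "drive_tool", "kwargs": {"deltas": [{"x":0.018,"y":0.01,"z":-0.001,"twist":-0.004,"jaw":-0.4},{"x":0,"y":0.03,"z":0,"twist":0,"jaw":-0.4},{"x":0,"y":0.022,"z":0,"twist":0,"jaw":-0.4},{"x":0,"y":0,"z":0,"twist":0,"jaw":-0.4},{"x":0,"y":0,"z":0,"twist":0,"jaw":-0.4}]}}

```text
time_s: 4.1
ee_pos: [0.6052, 0.2591, 0.1604]
eef_rot: [[-0.217, 0.012, 0.976], [-0.976, -0.002, -0.217], [-0.001, -1.0, 0.013]]
contact_force: [0.9, -0.3, 0.5]
opening: 0.0662
```

```bash
python3 plan.py .605 .268 .153 -102.3
```

```text
t 4.10 p [0.6052 0.2591 0.1604] yaw -102.54 open 0.0662 F [ 0.9 -0.3  0.5] j [ 20.  38.  76.  -0.  65. 123.] d [-0.0002  0.0089 -0.0074] dyaw 0.24 n 1
[{"x": -0.0087, "y": 0.0074, "z": -0.0022, "twist": -0.0042, "jaw": "J"}]
```

Call:
{"fn": "drive_tool", "kwargs": {"deltas": [{"x":-0.0085,"y":0.0075,"z":-0.002,"twist":-0.004,"jaw":-0.4},{"x":0,"y":0,"z":0,"twist":0,"jaw":-0.4}]}}

```text
time_s: 4.3
ee_pos: [0.6057, 0.2679, 0.1551]
eef_rot: [[-0.214, 0.015, 0.977], [-0.977, -0.001, -0.214], [-0.002, -1.0, 0.015]]
contact_force: [-0.2, -0.0, -0.4]
opening: 0.0653
```

```bash
python3 plan.py .605 .268 .153 -102.3|head -1;python3 -c "
from h import *
print(read_state()['eef_rot'].round(4))"
```

```text
t 4.30 p [0.6057 0.2679 0.1551] yaw -102.34 open 0.0653 F [-0.2 -0.  -0.4] j [ 21.  39.  75.  -0.  65. 123.] d [-0.0007  0.0001 -0.0021] dyaw 0.04 n 1
[[-0.2138  0.0153  0.9768]
 [-0.9769 -0.001  -0.2138]
 [-0.0023 -0.9999  0.0151]]
```

Call:
{"fn": "drive_tool", "kwargs": {"deltas": [{"x":0,"y":0.002,"z":0,"twist":0,"jaw":0.5},{"x":0,"y":0,"z":0,"twist":0,"jaw":0.7},{"x":0,"y":0,"z":0,"twist":0,"jaw":1},{"x":0,"y":0,"z":0,"twist":0,"jaw":1},{"x":0,"y":0,"z":0,"twist":0,"jaw":1}], "force": 30}}

```text
time_s: 4.8
ee_pos: [0.6062, 0.2685, 0.1549]
eef_rot: [[-0.213, 0.018, 0.977], [-0.977, -0.0, -0.213], [-0.004, -1.0, 0.018]]
contact_force: [-0.3, 1.5, -1.5]
opening: 0.0289
```

```bash
python3 plan.py .605 .268 .153 -102.3|head -1;python3 -c "
from h import *
print(read_state()['eef_rot'].round(4))"
```

```text
t 4.80 p [0.6062 0.2685 0.1549] yaw -102.29 open 0.0289 F [-0.3  1.5 -1.5] j [ 21.  39.  75.  -0.  65. 123.] d [-0.0012 -0.0005 -0.0019] dyaw -0.01 n 1
[[-2.129e-01  1.790e-02  9.769e-01]
 [-9.771e-01 -1.000e-04 -2.129e-01]
 [-3.700e-03 -9.998e-01  1.750e-02]]
```

Call:
{"fn": "drive_tool", "kwargs": {"deltas": [{"x":0,"y":0,"z":0,"twist":0,"jaw":1},{"x":0,"y":0,"z":0,"twist":0,"jaw":1},{"x":0,"y":0,"z":0,"twist":0,"jaw":1}], "force": 30}}

```text
time_s: 5.1
ee_pos: [0.6059, 0.2668, 0.1551]
eef_rot: [[-0.214, 0.016, 0.977], [-0.977, -0.004, -0.214], [0.0, -1.0, 0.016]]
contact_force: [-0.7, 0.3, 0.2]
opening: 0.0153
```

```bash
python3 plan.py .605 .268 .153 -102.3|head -1;python3 -c "
from h import *
print(read_state()['eef_rot'].round(4))"
```

```text
t 5.10 p [0.6059 0.2668 0.1551] yaw -102.33 open 0.0153 F [-0.7  0.3  0.2] j [ 21.  39.  75.  -1.  65. 123.] d [-0.0009  0.0012 -0.0021] dyaw 0.03 n 1
[[-2.136e-01  1.560e-02  9.768e-01]
 [-9.769e-01 -3.600e-03 -2.136e-01]
 [ 1.000e-04 -9.999e-01  1.600e-02]]
```

Call:
{"fn": "drive_tool", "kwargs": {"deltas": [{"x":0,"y":-0.0004,"z":-0.025,"twist":0,"jaw":1},{"x":0,"y":-0.0005,"z":-0.03,"twist":0,"jaw":1},{"x":0,"y":-0.0005,"z":-0.03,"twist":0,"jaw":1}]}}

```text
time_s: 5.4
ee_pos: [0.5228, 0.2839, 0.1541]
eef_rot: [[-0.217, 0.016, 0.976], [-0.976, -0.003, -0.217], [-0.0, -1.0, 0.017]]
contact_force: [0.6, 1.5, -1.4]
opening: 0.0151
```

```bash
python3 plan.py .4944 .2911 .1551 -102.3|head -1;python3 -c "
from h import *
print(read_state()['eef_rot'].round(4))"
```

```text
t 5.40 p [0.5228 0.2839 0.1541] yaw -102.53 open 0.0151 F [ 0.6  1.5 -1.4] j [ 25.  32.  88.  -1.  60. 128.] d [-0.0284  0.0072  0.001 ] dyaw 0.23 n 1
[[-2.169e-01  1.650e-02  9.761e-01]
 [-9.762e-01 -3.300e-03 -2.168e-01]
 [-3.000e-04 -9.999e-01  1.680e-02]]
```

```bash
sed -i 's/d=np.array(tgt)-p;/g=p+.08*R[:,1]; print("grip",g.round(4),"Ry",R[:,1].round(4),"zt",R[:,2].round(4)); d=np.array(tgt)-g;/; s/w=d\/n/w=d\/n; w=w+0/' plan.py
python3 - <<'E'
s=open('plan.py').read()
s=s.replace("    rows=[]; a=y0","    from scipy.spatial.transform import Rotation as Ro\n    rows=[]; Rc=R.copy()")
i=s.index("        c,q="); j=s.index("    print(json")
s=s[:i]+'''        l=Rc.T@(d/n); t=-np.radians(dy/n)
        rows.append(dict(x=round(l[0],4),y=round(l[1],4),z=round(l[2],4),twist=round(t,4),jaw="J")); Rc=Rc@Ro.from_rotvec([0,t,0]).as_matrix()
'''+s[j:]
s=s.replace("    a=[float","    from math import *\n    a=[float")
open('plan.py','w').write(s)
E
cat > st.py <<'E'
# stand-frame target: x y z(mm) yaw [n]
import sys; from h import *; from plan import plan
A=np.array([.459,-.0101,np.radians(-91.16)])
a=[float(x) for x in sys.argv[1:]]
s=read_state(); g=s["ee_pos"]+.08*s["eef_rot"][:,1]; d=g[:2]-A[:2]; c,q=np.cos(A[2]),np.sin(A[2])
print("stand-frame grip mm",(np.array([c*d[0]+q*d[1],-q*d[0]+c*d[1],g[2]])*1000).round(1))
plan(pose(A,np.array(a[:3])/1000)[0],a[3],int(a[4]) if len(a)>4 else None)
E
python3 st.py -145 0 95 -1.2 12
```

```text
stand-frame grip mm [-295.    59.1   74.1]
grip [0.5241 0.2837 0.0741] Ry [ 0.0165 -0.0033 -0.9999] zt [ 0.9761 -0.2168  0.0168]
t 5.40 p [0.5228 0.2839 0.1541] yaw -102.53 open 0.0151 F [ 0.6  1.5 -1.4] j [ 25.  32.  88.  -1.  60. 128.] d [-0.0621 -0.1488  0.0209] dyaw 101.33 n 12
[{"x": 0.0132, "y": -0.0018, "z": -0.0023, "twist": -0.1474, "jaw": "J"}, {"x": 0.0127, "y": -0.0018, "z": -0.0043, "twist": -0.1474, "jaw": "J"}, {"x": 0.012, "y": -0.0018, "z": -0.0061, "twist": -0.1474, "jaw": "J"}, {"x": 0.011, "y": -0.0018, "z": -0.0078, "twist": -0.1474, "jaw": "J"}, {"x": 0.0097, "y": -0.0018, "z": -0.0093, "twist": -0.1474, "jaw": "J"}, {"x": 0.0082, "y": -0.0018, "z": -0.0106, "twist": -0.1474, "jaw": "J"}, {"x": 0.0066, "y": -0.0018, "z": -0.0117, "twist": -0.1474, "jaw": "J"}, {"x": 0.0048, "y": -0.0018, "z": -0.0126, "twist": -0.1474, "jaw": "J"}, {"x": 0.0029, "y": -0.0018, "z": -0.0131, "twist": -0.1474, "jaw": "J"}, {"x": 0.0009, "y": -0.0018, "z": -0.0134, "twist": -0.1474, "jaw": "J"}, {"x": -0.001, "y": -0.0018, "z": -0.0134, "twist": -0.1474, "jaw": "J"}, {"x": -0.003, "y": -0.0018, "z": -0.0131, "twist": -0.1474, "jaw": "J"}]
```

Call:
{"fn": "drive_tool", "kwargs": {"deltas": [{"x":0,"y":-0.001,"z":-0.04,"twist":0,"jaw":1},{"x":0,"y":-0.02,"z":-0.02,"twist":-0.02,"jaw":1}]}}

```text
time_s: 5.6
ee_pos: [0.46, 0.2969, 0.1718]
eef_rot: [[-0.197, 0.012, 0.98], [-0.98, -0.005, -0.197], [0.003, -1.0, 0.013]]
contact_force: [0.3, 0.0, -1.5]
opening: 0.0148
```

```bash
python3 st.py -145 0 95 -1.2 12
```

```text
stand-frame grip mm [-306.5   -4.2   91.8]
grip [0.461  0.2965 0.0918] Ry [ 0.0124 -0.0053 -0.9999] zt [ 0.9803 -0.1971  0.0132]
t 5.60 p [0.46   0.2969 0.1718] yaw -101.37 open 0.0148 F [ 0.3  0.  -1.5] j [ 29.  25.  95.  -1.  59. 131.] d [ 0.001  -0.1616  0.0032] dyaw 100.17 n 12
[{"x": 0.0132, "y": -0.0002, "z": 0.0027, "twist": -0.1457, "jaw": "J"}, {"x": 0.0134, "y": -0.0002, "z": 0.0008, "twist": -0.1457, "jaw": "J"}, {"x": 0.0134, "y": -0.0002, "z": -0.0012, "twist": -0.1457, "jaw": "J"}, {"x": 0.0131, "y": -0.0002, "z": -0.0031, "twist": -0.1457, "jaw": "J"}, {"x": 0.0125, "y": -0.0002, "z": -0.005, "twist": -0.1457, "jaw": "J"}, {"x": 0.0117, "y": -0.0002, "z": -0.0067, "twist": -0.1457, "jaw": "J"}, {"x": 0.0106, "y": -0.0002, "z": -0.0084, "twist": -0.1457, "jaw": "J"}, {"x": 0.0092, "y": -0.0002, "z": -0.0098, "twist": -0.1457, "jaw": "J"}, {"x": 0.0077, "y": -0.0002, "z": -0.011, "twist": -0.1457, "jaw": "J"}, {"x": 0.006, "y": -0.0002, "z": -0.012, "twist": -0.1457, "jaw": "J"}, {"x": 0.0042, "y": -0.0002, "z": -0.0128, "twist": -0.1457, "jaw": "J"}, {"x": 0.0023, "y": -0.0002, "z": -0.0133, "twist": -0.1457, "jaw": "J"}]
```

Call:
{"fn": "drive_tool", "kwargs": {"deltas": [{"x":0.013,"y":0,"z":0.0025,"twist":-0.146,"jaw":1},{"x":0.0135,"y":0,"z":0.001,"twist":-0.146,"jaw":1},{"x":0.0135,"y":0,"z":-0.001,"twist":-0.146,"jaw":1},{"x":0.013,"y":0,"z":-0.003,"twist":-0.146,"jaw":1},{"x":0.0125,"y":0,"z":-0.005,"twist":-0.146,"jaw":1},{"x":0.0115,"y":0,"z":-0.0065,"twist":-0.146,"jaw":1},{"x":0.0105,"y":0,"z":-0.0085,"twist":-0.146,"jaw":1},{"x":0.009,"y":0,"z":-0.01,"twist":-0.146,"jaw":1},{"x":0.0075,"y":0,"z":-0.011,"twist":-0.146,"jaw":1},{"x":0.006,"y":0,"z":-0.012,"twist":-0.146,"jaw":1},{"x":0.004,"y":0,"z":-0.013,"twist":-0.146,"jaw":1},{"x":0.0,"y":0,"z":0,"twist":0,"jaw":1}]}}

```text
time_s: 6.8
ee_pos: [0.4607, 0.1461, 0.1749]
eef_rot: [[0.993, 0.016, 0.116], [-0.116, -0.002, 0.993], [0.016, -1.0, -0.0]]
contact_force: [0.5, 0.2, -1.3]
opening: 0.0155
```

```bash
python3 st.py -145 0 82 -1.2
```

```text
stand-frame grip mm [-1.561e+02 -1.000e-01  9.490e+01]
grip [0.462  0.1459 0.0949] Ry [ 0.0163 -0.002  -0.9999] zt [ 1.156e-01  9.933e-01 -1.000e-04]
t 6.80 p [0.4607 0.1461 0.1749] yaw -6.64 open 0.0155 F [ 0.5  0.2 -1.3] j [ 13.  17. 106.  -0.  56.  20.] d [-0.0001 -0.0111 -0.0129] dyaw 5.44 n 1
[{"x": 0.001, "y": 0.0129, "z": -0.011, "twist": -0.0949, "jaw": "J"}]
```

Call:
{"fn": "drive_tool", "kwargs": {"deltas": [{"x":0.001,"y":0.014,"z":-0.001,"twist":-0.095,"jaw":1},{"x":0,"y":0,"z":0,"twist":0,"jaw":1}]}}

```text
time_s: 7.0
ee_pos: [0.462, 0.1454, 0.1609]
eef_rot: [[0.999, 0.017, 0.029], [-0.029, -0.002, 1.0], [0.017, -1.0, -0.001]]
contact_force: [-0.9, -0.7, -0.9]
opening: 0.0148
```

```bash
python3 st.py -145 0 79 -1.2; python3 - <<'E'
from h import *
A=np.array([.459,-.0101,np.radians(-91.16)])
for c,b in(("top",(265,180,395,300)),("scene",(250,140,380,260))):
    im=snapshot(c)[:,:,::-1]; print(c,"mouth px in crop",(proj(pose(A,[0,0,.08]),c)[0]-b[:2])*3,"pipe end",(proj(pose(A,[.13,0,.08]),c)[0]-b[:2])*3)
    cv2.imwrite(f"pics/b_{c}.png",cv2.resize(im[b[1]:b[3],b[0]:b[2]],None,fx=3,fy=3,interpolation=cv2.INTER_CUBIC))
cv2.imwrite("pics/b.png",np.hstack([cv2.imread("pics/b_top.png"),cv2.imread("pics/b_scene.png")]))
E
```

```text
stand-frame grip mm [-155.5    1.2   80.9]
grip [0.4633 0.1453 0.0809] Ry [ 0.017  -0.0015 -0.9999] zt [ 0.0287  0.9996 -0.001 ]
t 7.00 p [0.462  0.1454 0.1609] yaw -1.64 open 0.0148 F [-0.9 -0.7 -0.9] j [ 13.  19. 106.  -0.  54.  15.] d [-0.0014 -0.0105 -0.0019] dyaw 0.44 n 1
[{"x": -0.0011, "y": 0.0019, "z": -0.0105, "twist": -0.0077, "jaw": "J"}]
top mouth px in crop [224.35186081 165.2207179 ] pipe end [356.33852173 187.42979148]
scene mouth px in crop [123.02568246 142.92119753] pipe end [  3.43081228 103.41059576]
```

View pics/b.png

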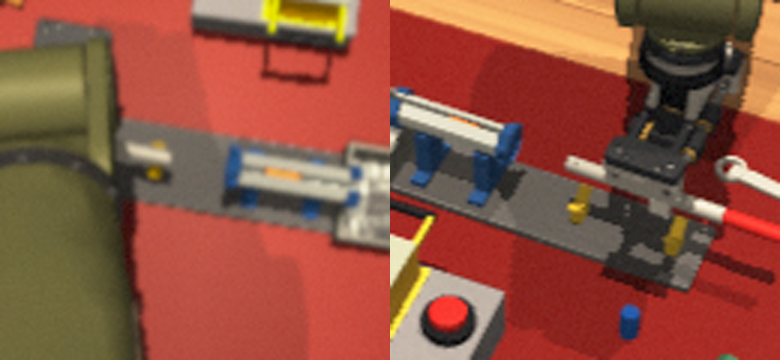

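Call:
{"fn": "drive_tool", "kwargs": {"deltas": [{"x":-0.001,"y":0.002,"z":-0.02,"twist":-0.008,"jaw":1},{"x":0,"y":0,"z":-0.02,"twist":0,"jaw":1},{"x":0,"y":0,"z":-0.01,"twist":0,"jaw":1}]}}

```text
time_s: 7.4
ee_pos: [0.4605, 0.0968, 0.1619]
eef_rot: [[0.999, 0.021, 0.032], [-0.032, -0.0, 0.999], [0.021, -1.0, 0.0]]
contact_force: [0.0, 0.2, -1.5]
opening: 0.0154
```

```bash
python3 st.py -80 0 79 -1.2
```

```text
stand-frame grip mm [-106.9    1.1   81.9]
grip [0.4622 0.0967 0.0819] Ry [ 2.140e-02 -2.000e-04 -9.998e-01] zt [3.240e-02 9.995e-01 5.000e-04]
t 7.40 p [0.4605 0.0968 0.1619] yaw -1.86 open 0.0154 F [ 0.   0.2 -1.5] j [  7.  17. 108.  -0.  54.   9.] d [-0.0016 -0.0269 -0.0029] dyaw 0.66 n 1
[{"x": -0.0008, "y": 0.0029, "z": -0.0269, "twist": -0.0115, "jaw": "J"}]
```

Call:
{"fn": "drive_tool", "kwargs": {"deltas": [{"x":-0.001,"y":0.003,"z":-0.012,"twist":-0.014,"jaw":1},{"x":0,"y":0.001,"z":-0.012,"twist":0,"jaw":1}]}}

```text
time_s: 7.6
ee_pos: [0.4594, 0.0726, 0.1589]
eef_rot: [[0.999, 0.023, 0.023], [-0.023, 0.0, 1.0], [0.023, -1.0, 0.001]]
contact_force: [0.7, 1.0, -1.0]
opening: 0.0151
```

```bash
python3 st.py -70 0 79 -1.2
```

```text
stand-frame grip mm [-82.7   0.6  79. ]
grip [0.4612 0.0726 0.079 ] Ry [ 2.330e-02  3.000e-04 -9.997e-01] zt [2.330e-02 9.997e-01 9.000e-04]
t 7.60 p [0.4594 0.0726 0.1589] yaw -1.34 open 0.0151 F [ 0.7  1.  -1. ] j [  4.  17. 109.  -0.  53.   6.] d [-0.0008 -0.0127  0.    ] dyaw 0.14 n 1
[{"x": -0.0005, "y": -0.0001, "z": -0.0127, "twist": -0.0024, "jaw": "J"}]
```

Call:
{"fn": "drive_tool", "kwargs": {"deltas": [{"x":-0.001,"y":0.001,"z":-0.015,"twist":-0.003,"jaw":1},{"x":0,"y":0.001,"z":-0.015,"twist":0,"jaw":1}]}}

```text
time_s: 7.8
ee_pos: [0.4583, 0.042, 0.1578]
eef_rot: [[0.999, 0.025, 0.024], [-0.024, 0.001, 1.0], [0.025, -1.0, 0.001]]
contact_force: [0.5, 1.5, 0.3]
opening: 0.0151
```

```bash
python3 st.py -14 0 79 -1.2
```

```text
stand-frame grip mm [-52.2   0.3  77.9]
grip [0.4604 0.0421 0.0779] Ry [ 2.540e-02  7.000e-04 -9.997e-01] zt [0.0239 0.9997 0.0013]
t 7.80 p [0.4583 0.042  0.1578] yaw -1.37 open 0.0151 F [0.5 1.5 0.3] j [  1.  16. 110.   0.  52.   2.] d [-0.0011 -0.0382  0.0011] dyaw 0.17 n 1
[{"x": -0.0001, "y": -0.0012, "z": -0.0382, "twist": -0.0029, "jaw": "J"}]
```

Call:
{"fn": "drive_tool", "kwargs": {"deltas": [{"x":0,"y":-0.001,"z":-0.018,"twist":-0.003,"jaw":1},{"x":0,"y":0,"z":-0.014,"twist":0,"jaw":1},{"x":0,"y":0,"z":-0.001,"twist":0,"jaw":1}]}}

```text
time_s: 8.1
ee_pos: [0.4582, 0.0069, 0.16]
eef_rot: [[0.999, 0.028, 0.028], [-0.028, 0.001, 1.0], [0.027, -1.0, 0.001]]
contact_force: [-0.4, 0.2, -0.6]
opening: 0.0151
```

```bash
python3 st.py -15 0 79 -1.2
```

```text
stand-frame grip mm [-17.1   1.   80. ]
grip [0.4604 0.007  0.08  ] Ry [ 2.750e-02  7.000e-04 -9.996e-01] zt [0.028  0.9996 0.0014]
t 8.10 p [0.4582 0.0069 0.16  ] yaw -1.61 open 0.0151 F [-0.4  0.2 -0.6] j [ -4.  16. 110.   0.  52.  -2.] d [-0.0011 -0.0021 -0.001 ] dyaw 0.41 n 1
[{"x": -0.0011, "y": 0.001, "z": -0.0021, "twist": -0.0071, "jaw": "J"}]
```

Call:
{"fn": "drive_tool", "kwargs": {"deltas": [{"x":0,"y":0,"z":0,"twist":0,"jaw":0.0},{"x":0,"y":0,"z":0,"twist":0,"jaw":0.0},{"x":0,"y":0,"z":0,"twist":0,"jaw":0.0},{"x":-0.001,"y":0,"z":0.02,"twist":-0.007,"jaw":0.0},{"x":0,"y":0,"z":0.04,"twist":0,"jaw":0.0},{"x":0,"y":0,"z":0.03,"twist":0,"jaw":0.0}]}}

```text
time_s: 8.7
ee_pos: [0.4601, 0.0993, 0.1611]
eef_rot: [[0.999, 0.029, 0.027], [-0.028, 0.001, 1.0], [0.029, -1.0, 0.001]]
contact_force: [0.3, 0.8, -0.0]
opening: 0.0471
```

```bash
python3 st.py -120 0 79 -1.2;python3 - <<'E'
from h import *
A=np.array([.459,-.0101,np.radians(-91.16)])
c,b="scene",(230,130,390,250)
im=snapshot(c)[:,:,::-1]
for x in(-140,-120,0,83,130): print(x,((proj(pose(A,[x/1000,0,.08]),c)[0]-b[:2])*5).round())
cv2.imwrite("pics/c.png",cv2.resize(im[b[1]:b[3],b[0]:b[2]],None,fx=5,fy=5,interpolation=cv2.INTER_CUBIC))
E
```

```text
stand-frame grip mm [-109.5    1.3   81.1]
grip [0.4625 0.0994 0.0811] Ry [ 2.940e-02  6.000e-04 -9.996e-01] zt [0.0275 0.9996 0.0014]
t 8.70 p [0.4601 0.0993 0.1611] yaw -1.58 open 0.0471 F [ 0.3  0.8 -0. ] j [  8.  17. 109.  -0.  53.  10.] d [-0.001   0.0105 -0.0021] dyaw 0.38 n 1
[{"x": -0.0014, "y": 0.0021, "z": 0.0105, "twist": -0.0066, "jaw": "J"}]
-140 [530. 363.]
-120 [497. 352.]
0 [305. 288.]
83 [177. 246.]
130 [106. 222.]
```

View pics/c.png

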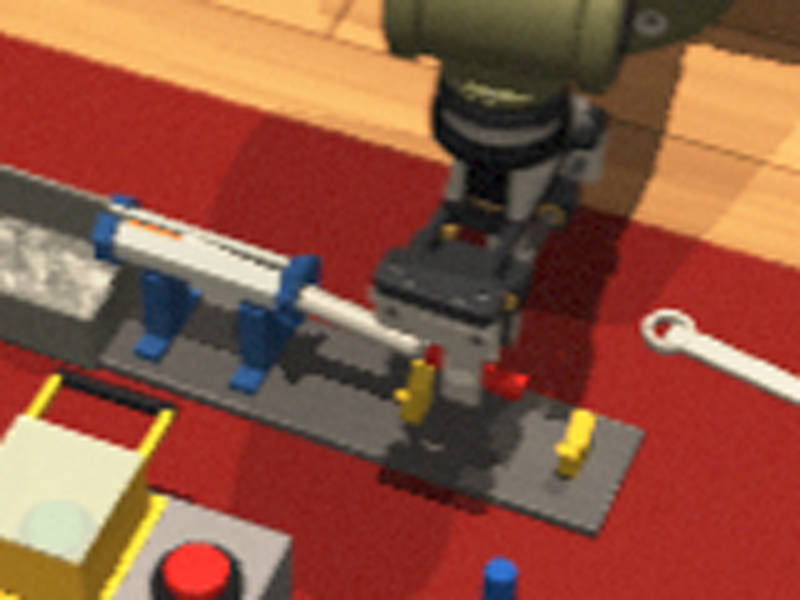

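Call:
{"fn": "drive_tool", "kwargs": {"deltas": [{"x":-0.0015,"y":0.007,"z":0.0115,"twist":-0.007,"jaw":0.4},{"x":0,"y":0.001,"z":0,"twist":0,"jaw":1},{"x":0,"y":0,"z":0,"twist":0,"jaw":1},{"x":0,"y":0,"z":0,"twist":0,"jaw":1},{"x":0,"y":0,"z":0,"twist":0,"jaw":1}], "force": 15}}

```text
time_s: 9.25
ee_pos: [0.459, 0.1159, 0.1535]
eef_rot: [[0.999, 0.03, 0.015], [-0.015, 0.001, 1.0], [0.03, -1.0, 0.002]]
contact_force: [0.2, 1.8, 0.0]
opening: 0.0155
```

```bash
python3 st.py -120 0 79 -1.2
```

```text
stand-frame grip mm [-1.262e+02 -1.000e-01  7.350e+01]
grip [0.4614 0.116  0.0735] Ry [ 0.0302  0.0015 -0.9995] zt [0.0154 0.9999 0.0019]
t 9.25 p [0.459  0.1159 0.1535] yaw -0.89 open 0.0155 F [0.2 1.8 0. ] j [ 10.  18. 108.  -0.  52.  11.] d [ 0.     -0.0062  0.0055] dyaw -0.31 n 1
[{"x": 0.0003, "y": -0.0055, "z": -0.0062, "twist": 0.0055, "jaw": "J"}]
```

Call:
{"fn": "drive_tool", "kwargs": {"deltas": [{"x":0,"y":-0.003,"z":-0.015,"twist":0.005,"jaw":1},{"x":0,"y":-0.002,"z":-0.018,"twist":0,"jaw":1},{"x":0,"y":0,"z":-0.015,"twist":0,"jaw":1}]}}

```text
time_s: 9.55
ee_pos: [0.4587, 0.0681, 0.1599]
eef_rot: [[0.999, 0.034, 0.021], [-0.022, 0.006, 1.0], [0.034, -0.999, 0.007]]
contact_force: [-0.7, 20.9, 9.1]
opening: 0.0155
```

```bash
python3 st.py -64 0 80 -1.2
```

```text
stand-frame grip mm [-78.7   0.8  79.9]
grip [0.4614 0.0686 0.0799] Ry [ 0.0336  0.006  -0.9994] zt [0.0213 0.9998 0.0067]
t 9.55 p [0.4587 0.0681 0.1599] yaw -1.23 open 0.0155 F [-0.7 20.9  9.1] j [  4.  16. 110.   0.  52.   5.] d [-0.0011 -0.0147  0.0001] dyaw 0.03 n 1
[{"x": -0.0008, "y": -0.0002, "z": -0.0147, "twist": -0.0006, "jaw": "J"}]
```

```bash
python3 - <<'E'
from h import *
A=np.array([.459,-.0101,np.radians(-91.16)])
o=[]
for c,b in(("scene",(230,130,360,230)),("top",(300,190,430,290))):
    im=snapshot(c)[:,:,::-1]
    for x in(-140,-79,0,130): print(c,x,((proj(pose(A,[x/1000,0,.08]),c)[0]-b[:2])*6).round())
    o.append(cv2.resize(im[b[1]:b[3],b[0]:b[2]],None,fx=6,fy=6,interpolation=cv2.INTER_CUBIC)[:300] if c=="top" else cv2.resize(im[b[1]:b[3],b[0]:b[2]],None,fx=6,fy=6,interpolation=cv2.INTER_CUBIC)[:300])
o[1]=cv2.resize(im[190:290,300:430],None,fx=6,fy=6,interpolation=cv2.INTER_CUBIC)[150:450]
cv2.imwrite("pics/d.png",np.vstack(o))
E
```

```text
scene -140 [636. 435.]
scene -79 [517. 396.]
scene 0 [366. 346.]
scene 130 [127. 267.]
top -140 [-43. 223.]
top -79 [ 79. 244.]
top 0 [239. 270.]
top 130 [503. 315.]
```

View pics/d.png

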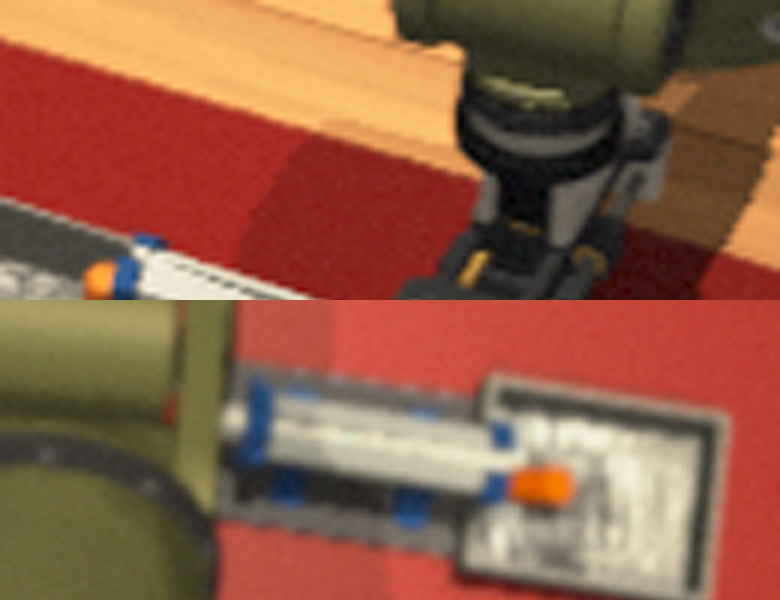

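Call:
{"fn": "drive_tool", "kwargs": {"deltas": [{"x":0,"y":0.002,"z":-0.008,"twist":0,"jaw":1},{"x":0,"y":0,"z":-0.01,"twist":0,"jaw":1}], "force": 25}}

```text
time_s: 9.85
ee_pos: [0.4596, 0.0499, 0.1605]
eef_rot: [[0.999, 0.038, 0.024], [-0.025, 0.009, 1.0], [0.038, -0.999, 0.01]]
contact_force: [-4.1, 13.9, 8.1]
opening: 0.0152
```

```bash
python3 st.py -64 0 80 -1.2; python3 - <<'E'
from h import *
im=snapshot("top"); h=cv2.cvtColor(im,cv2.COLOR_RGB2HSV)
m=cv2.inRange(h,(8,170,150),(20,255,255))[220:275,370:430]
n,l,s,c=cv2.connectedComponentsWithStats(m); print(s[1:].tolist(),c[1:].round(1).tolist())
E
```

```text
stand-frame grip mm [-60.7   2.4  80.5]
grip [0.4627 0.0506 0.0805] Ry [ 0.0383  0.0091 -0.9992] zt [0.0242 0.9997 0.01  ]
t 9.85 p [0.4596 0.0499 0.1605] yaw -1.41 open 0.0152 F [-4.1 13.9  8.1] j [  1.  16. 110.   1.  52.   3.] d [-0.0024  0.0033 -0.0005] dyaw 0.21 n 1
[{"x": -0.0025, "y": 0.0005, "z": 0.0032, "twist": -0.0036, "jaw": "J"}]
[[19, 24, 11, 7, 59]] [[24.1, 26.8]]
```

```bash
python3 - <<'E'
from h import *
A=np.array([.459,-.0101,np.radians(-91.16)])
for z in(.08,.05,.0185): print(z,proj(pose(A,[[.14,0,z],[.16,0,z],[.18,0,z]]),"top").round(1).tolist())
im=snapshot("scene"); h=cv2.cvtColor(im,cv2.COLOR_RGB2HSV)
m=cv2.inRange(h,(8,170,150),(20,255,255))[140:220,210:290]
n,l,s,c=cv2.connectedComponentsWithStats(m); print(s[1:].tolist(),(c[1:]+[210,140]).round(1).tolist())
for z in(.08,.05,.0185): print(z,proj(pose(A,[[.14,0,z],[.16,0,z],[.18,0,z]]),"scene").round(1).tolist())
print(read_state()["contact_force"])
E
```

```text
0.08 [[387.2, 243.0], [394.0, 244.2], [400.8, 245.3]]
0.05 [[385.4, 244.0], [392.0, 245.2], [398.6, 246.3]]
0.0185 [[383.6, 245.0], [390.1, 246.1], [396.5, 247.2]]
[[33, 0, 2, 1, 2], [36, 1, 1, 1, 1], [39, 2, 2, 1, 2], [42, 3, 3, 1, 3], [46, 4, 1, 1, 1], [49, 5, 2, 1, 2], [53, 6, 1, 1, 1], [56, 7, 2, 1, 2], [60, 8, 1, 1, 1], [66, 10, 1, 1, 1], [70, 11, 2, 1, 2], [74, 12, 1, 1, 1], [77, 13, 1, 1, 1], [25, 42, 11, 7, 54], [29, 65, 1, 1, 1], [27, 67, 2, 2, 2], [25, 70, 2, 2, 2], [29, 72, 1, 1, 1], [53, 75, 1, 1, 1], [49, 76, 1, 1, 1], [47, 78, 2, 2, 2], [51, 78, 1, 2, 2]] [[243.5, 140.0], [246.0, 141.0], [249.5, 142.0], [253.0, 143.0], [256.0, 144.0], [259.5, 145.0], [263.0, 146.0], [266.5, 147.0], [270.0, 148.0], [276.0, 150.0], [280.5, 151.0], [284.0, 152.0], [287.0, 153.0], [240.0, 184.9], [239.0, 205.0], [237.5, 207.5], [235.5, 210.5], [239.0, 212.0], [263.0, 215.0], [259.0, 216.0], [257.5, 218.5], [261.0, 218.5]]
0.08 [[248.2, 173.5], [242.2, 171.5], [236.3, 169.6]]
0.05 [[248.8, 180.5], [243.0, 178.5], [237.1, 176.6]]
0.0185 [[249.5, 187.7], [243.7, 185.7], [238.0, 183.8]]
[-4.63780388 -5.71510448 10.7645105 ]
```

Call:
{"fn": "drive_tool", "kwargs": {"deltas": [{"x":-0.002,"y":-0.001,"z":0.02,"twist":-0.003,"jaw":1},{"x":-0.0005,"y":-0.0005,"z":0.02,"twist":0,"jaw":1},{"x":0,"y":0,"z":0.013,"twist":0,"jaw":1}], "force": 20}}

```text
time_s: 10.25
ee_pos: [0.4589, 0.0993, 0.1635]
eef_rot: [[0.999, 0.04, 0.027], [-0.027, 0.005, 1.0], [0.04, -0.999, 0.006]]
contact_force: [0.1, -0.5, -0.3]
opening: 0.0152
```

```bash
python3 st.py -116 0 78 -1.2
```

```text
stand-frame grip mm [-109.9    0.9   83.6]
grip [0.4621 0.0997 0.0836] Ry [ 0.0402  0.0047 -0.9992] zt [0.0268 0.9996 0.0058]
t 10.25 p [0.4589 0.0993 0.1635] yaw -1.55 open 0.0152 F [ 0.1 -0.5 -0.3] j [  8.  16. 109.  -0.  52.   9.] d [-0.0007  0.0062 -0.0056] dyaw 0.35 n 1
[{"x": -0.0011, "y": 0.0056, "z": 0.0061, "twist": -0.0061, "jaw": "J"}]
```

Call:
{"fn": "drive_tool", "kwargs": {"deltas": [{"x":0,"y":0,"z":0,"twist":0,"jaw":0.0},{"x":0,"y":0,"z":0,"twist":0,"jaw":0.0},{"x":0,"y":0.001,"z":0,"twist":0,"jaw":0.0},{"x":-0.001,"y":0.002,"z":-0.03,"twist":-0.006,"jaw":0.0},{"x":0,"y":0.002,"z":-0.033,"twist":0,"jaw":0.0},{"x":0,"y":0,"z":-0.02,"twist":0,"jaw":0.0}]}}

```text
time_s: 10.85
ee_pos: [0.4561, 0.0132, 0.1582]
eef_rot: [[0.999, 0.041, 0.018], [-0.019, 0.005, 1.0], [0.041, -0.999, 0.006]]
contact_force: [0.3, -0.3, 0.0]
opening: 0.0472
```

```bash
python3 st.py -20 0 78 -1.2; python3 - <<'E'
from h import *
A=np.array([.459,-.0101,np.radians(-91.16)])
im=snapshot("scene")
b=(270,150,400,240)
for x in(-140,-120,-100,0): print(x,((proj(pose(A,[x/1000,0,.08]),"scene")[0]-b[:2])*6).round())
cv2.imwrite("pics/e.png",cv2.resize(im[b[1]:b[3],b[0]:b[2],::-1],None,fx=6,fy=6,interpolation=cv2.INTER_CUBIC))
E
```

```text
stand-frame grip mm [-23.7  -0.1  78.2]
grip [0.4594 0.0136 0.0782] Ry [ 0.0413  0.0048 -0.9991] zt [0.0184 0.9998 0.0056]
t 10.85 p [0.4561 0.0132 0.1582] yaw -1.07 open 0.0472 F [ 0.3 -0.3  0. ] j [ -3.  15. 111.   1.  51.  -2.] d [ 0.     -0.0037 -0.0002] dyaw -0.13 n 1
[{"x": 0.0001, "y": 0.0002, "z": -0.0037, "twist": 0.0023, "jaw": "J"}]
-140 [396. 315.]
-120 [357. 302.]
-100 [318. 289.]
0 [126. 226.]
```

View pics/e.png

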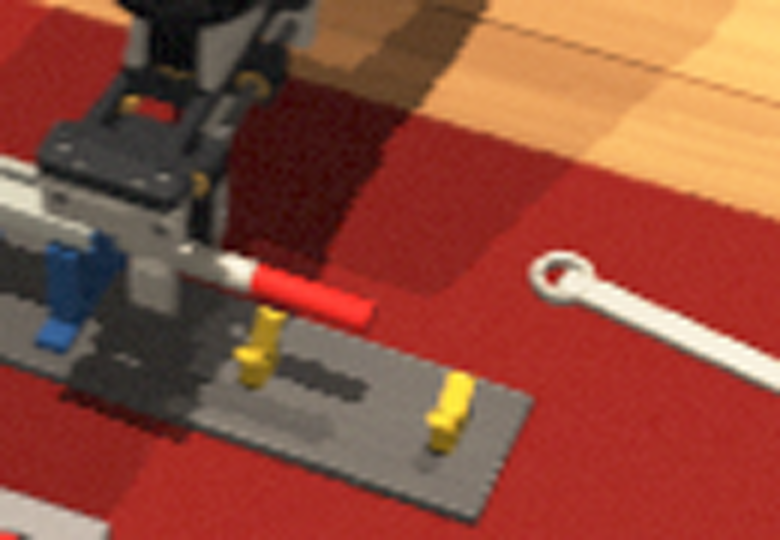

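Call:
{"fn": "drive_tool", "kwargs": {"deltas": [{"x":0,"y":0,"z":-0.002,"twist":0.002,"jaw":1},{"x":0,"y":0,"z":0,"twist":0,"jaw":1},{"x":0,"y":0,"z":0,"twist":0,"jaw":1},{"x":0,"y":0,"z":0,"twist":0,"jaw":1},{"x":0,"y":0,"z":0,"twist":0,"jaw":1},{"x":0,"y":0,"z":0,"twist":0,"jaw":1}], "force": 45}}

```text
time_s: 11.5
ee_pos: [0.4561, 0.0099, 0.1582]
eef_rot: [[0.999, 0.041, 0.023], [-0.023, 0.004, 1.0], [0.041, -0.999, 0.005]]
contact_force: [0.5, -1.1, 0.3]
opening: 0.015
```

```bash
python3 st.py -139 0 79 -1.2 4
```

```text
stand-frame grip mm [-20.3  -0.   78.3]
grip [0.4594 0.0102 0.0783] Ry [ 0.0414  0.0044 -0.9991] zt [0.0226 0.9997 0.0053]
t 11.50 p [0.4561 0.0099 0.1582] yaw -1.31 open 0.0150 F [ 0.5 -1.1  0.3] j [ -4.  15. 111.   1.  51.  -3.] d [0.0024 0.1186 0.0007] dyaw 0.11 n 4
[{"x": -0.0001, "y": -0.0, "z": 0.0297, "twist": -0.0005, "jaw": "J"}, {"x": -0.0001, "y": -0.0, "z": 0.0297, "twist": -0.0005, "jaw": "J"}, {"x": -0.0, "y": -0.0, "z": 0.0297, "twist": -0.0005, "jaw": "J"}, {"x": -0.0, "y": -0.0, "z": 0.0297, "twist": -0.0005, "jaw": "J"}]
```

Call:
{"fn": "drive_tool", "kwargs": {"deltas": [{"x":0,"y":0,"z":0.022,"twist":0,"jaw":1},{"x":0,"y":0,"z":0.03,"twist":0,"jaw":1},{"x":0,"y":0,"z":0.03,"twist":0,"jaw":1},{"x":0,"y":0,"z":0.025,"twist":0,"jaw":1}]}}

```text
time_s: 11.9
ee_pos: [0.4584, 0.1189, 0.1585]
eef_rot: [[0.999, 0.041, 0.026], [-0.026, 0.004, 1.0], [0.041, -0.999, 0.005]]
contact_force: [0.1, 0.2, -1.1]
opening: 0.0147
```

```bash
python3 st.py -137 0 42 -1.2 2
```

```text
stand-frame grip mm [-129.4    0.    78.6]
grip [0.4616 0.1192 0.0786] Ry [ 0.0408  0.004  -0.9992] zt [0.0261 0.9996 0.0051]
t 11.90 p [0.4584 0.1189 0.1585] yaw -1.51 open 0.0147 F [ 0.1  0.2 -1.1] j [ 10.  17. 108.  -0.  52.  12.] d [ 0.0001  0.0076 -0.0366] dyaw 0.31 n 2
[{"x": -0.0008, "y": 0.0183, "z": 0.0037, "twist": -0.0027, "jaw": "J"}, {"x": -0.0008, "y": 0.0183, "z": 0.0037, "twist": -0.0027, "jaw": "J"}]
```

Call:
{"fn": "drive_tool", "kwargs": {"deltas": [{"x":0,"y":0.005,"z":0.008,"twist":-0.005,"jaw":1},{"x":-0.001,"y":0.015,"z":0,"twist":0,"jaw":1},{"x":-0.001,"y":0.014,"z":0,"twist":0,"jaw":1}]}}

```text
time_s: 12.2
ee_pos: [0.4581, 0.1304, 0.1242]
eef_rot: [[0.999, 0.043, 0.015], [-0.016, 0.005, 1.0], [0.043, -0.999, 0.006]]
contact_force: [-0.2, -0.1, -0.9]
opening: 0.0147
```

```bash
python3 st.py -139 0 37 -1.2; python3 - <<'E'
from h import *
A=np.array([.459,-.0101,np.radians(-91.16)])
im=snapshot("scene")
b=(280,150,410,250)
for x in(-245,-170,-70,-25): print(x,((proj(pose(A,[x/1000,0,.045]),"scene")[0]-b[:2])*6).round())
cv2.imwrite("pics/f.png",cv2.resize(im[b[1]:b[3],b[0]:b[2],::-1],None,fx=6,fy=6,interpolation=cv2.INTER_CUBIC))
E
```

```text
stand-frame grip mm [-140.9   -0.3   44.3]
grip [0.4616 0.1308 0.0443] Ry [ 0.0433  0.005  -0.9991] zt [0.0154 0.9999 0.0057]
t 12.20 p [0.4581 0.1304 0.1242] yaw -0.90 open 0.0147 F [-0.2 -0.1 -0.9] j [ 12.  21. 109.  -0.  47.  13.] d [ 0.0002 -0.0019 -0.0073] dyaw -0.30 n 1
[{"x": -0.0, "y": 0.0073, "z": -0.0019, "twist": 0.0053, "jaw": "J"}]
-245 [538. 433.]
-170 [390. 383.]
-70 [197. 318.]
-25 [113. 290.]
```

View pics/f.png

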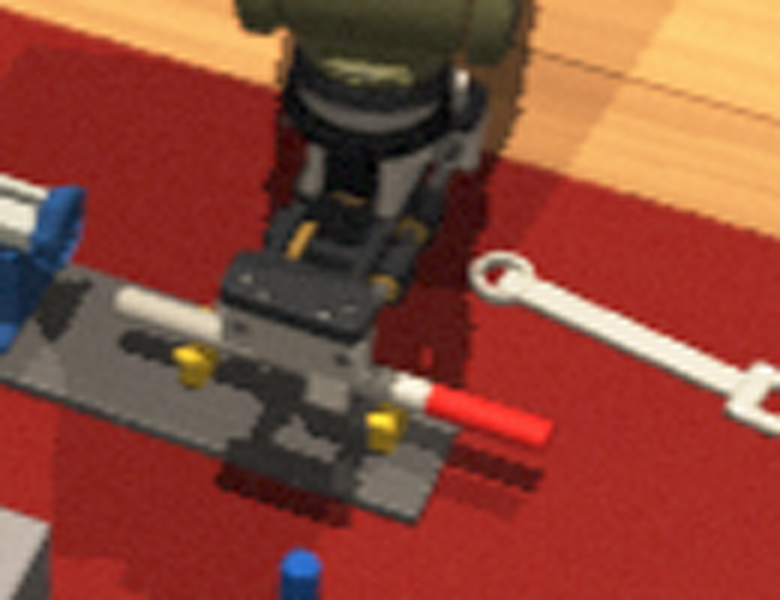

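Call:
{"fn": "drive_tool", "kwargs": {"deltas": [{"x":0,"y":0.006,"z":-0.002,"twist":0.005,"jaw":1},{"x":0,"y":0.002,"z":0,"twist":0,"jaw":1}], "force": 15}}

```text
time_s: 12.45
ee_pos: [0.4585, 0.1277, 0.115]
eef_rot: [[0.999, 0.043, 0.021], [-0.021, 0.005, 1.0], [0.043, -0.999, 0.006]]
contact_force: [-11.6, -0.7, 22.9]
opening: 0.0154
```

```bash
python3 st.py -140 0 36 -1.2
```

```text
stand-frame grip mm [-1.383e+02  1.000e-01  3.510e+01]
grip [0.4619 0.1282 0.0351] Ry [ 0.0426  0.0051 -0.9991] zt [0.0209 0.9998 0.006 ]
t 12.45 p [0.4585 0.1277 0.115 ] yaw -1.21 open 0.0154 F [-11.6  -0.7  22.9] j [ 11.  22. 109.  -0.  46.  13.] d [-0.0001  0.0017  0.0009] dyaw 0.01 n 1
[{"x": -0.0001, "y": -0.0009, "z": 0.0017, "twist": -0.0003, "jaw": "J"}]
```

Call:
{"fn": "drive_tool", "kwargs": {"deltas": [{"x":-0.0005,"y":-0.001,"z":0,"twist":0,"jaw":0.3},{"x":0,"y":0,"z":0,"twist":0,"jaw":0.1},{"x":0,"y":0,"z":0,"twist":0,"jaw":0.0},{"x":0,"y":0,"z":0,"twist":0,"jaw":0.0},{"x":0,"y":-0.02,"z":0,"twist":0,"jaw":0.0},{"x":0,"y":-0.04,"z":0,"twist":0,"jaw":0.0},{"x":0,"y":-0.04,"z":0,"twist":0,"jaw":0.0},{"x":0,"y":-0.02,"z":0,"twist":0,"jaw":0.0}]}}

```text
time_s: 13.25
ee_pos: [0.4521, 0.1253, 0.2376]
eef_rot: [[0.999, 0.037, 0.023], [-0.023, 0.004, 1.0], [0.037, -0.999, 0.004]]
contact_force: [0.5, 0.8, -0.6]
opening: 0.0468
```

```bash
python3 - <<'E'
from h import *
from plan import plan
B=np.array([.6675,-.0666,np.radians(.75)])
print("bar",pose(B,[-.077,0,.102]),"button",pose(B,[0,0,.082]),"hinge",pose(B,[.041,0,.062]))
plan(pose(B,[-.077,0,.14])[0],.75)
A=np.array([.459,-.0101,np.radians(-91.16)])
im=snapshot("scene")
h=cv2.cvtColor(im,cv2.COLOR_RGB2HSV)
b=(280,150,410,250)
for x in(-250,-190,-30): print(x,((proj(pose(A,[x/1000,0,.036]),"scene")[0]-b[:2])*6).round())
cv2.imwrite("pics/g.png",cv2.resize(im[b[1]:b[3],b[0]:b[2],::-1],None,fx=6,fy=6,interpolation=cv2.INTER_CUBIC))
E
```

```text
bar [[ 0.5905066 -0.0676079  0.102    ]] button [[ 0.6675 -0.0666  0.082 ]] hinge [[ 0.70849649 -0.06606333  0.062     ]]
grip [0.455  0.1256 0.1577] Ry [ 0.0369  0.0036 -0.9993] zt [0.0228 0.9997 0.0045]
t 13.25 p [0.4521 0.1253 0.2376] yaw -1.31 open 0.0468 F [ 0.5  0.8 -0.6] j [ 11.  10. 105.  -0.  63.  13.] d [ 0.1355 -0.1932 -0.0177] dyaw 2.06 n 5
[{"x": 0.0278, "y": 0.0044, "z": -0.038, "twist": -0.0072, "jaw": "J"}, {"x": 0.0276, "y": 0.0044, "z": -0.0382, "twist": -0.0072, "jaw": "J"}, {"x": 0.0273, "y": 0.0044, "z": -0.0384, "twist": -0.0072, "jaw": "J"}, {"x": 0.027, "y": 0.0044, "z": -0.0386, "twist": -0.0072, "jaw": "J"}, {"x": 0.0267, "y": 0.0044, "z": -0.0388, "twist": -0.0072, "jaw": "J"}]
-250 [546. 448.]
-190 [427. 408.]
-30 [122. 305.]
```

View pics/g.png

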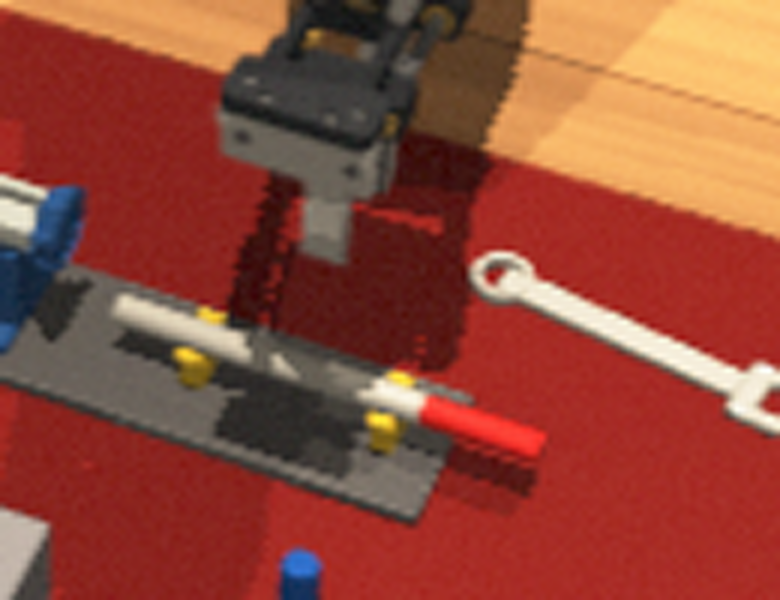

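Call:
{"fn": "drive_tool", "kwargs": {"deltas": [{"x":0.028,"y":0.002,"z":-0.036,"twist":-0.007,"jaw":0.2},{"x":0.028,"y":0.002,"z":-0.038,"twist":-0.007,"jaw":0.2},{"x":0.027,"y":0.002,"z":-0.038,"twist":-0.007,"jaw":0.2},{"x":0.027,"y":0.002,"z":-0.038,"twist":-0.007,"jaw":0.2},{"x":0.022,"y":0,"z":-0.032,"twist":-0.007,"jaw":0.2},{"x":0,"y":0,"z":0,"twist":0,"jaw":0.2}], "force": 8}}

```text
time_s: 13.9
ee_pos: [0.5877, -0.0643, 0.235]
eef_rot: [[0.999, 0.043, -0.018], [0.017, 0.005, 1.0], [0.043, -0.999, 0.004]]
contact_force: [0.5, 0.4, 0.6]
opening: 0.0374
```

```bash
python3 plan.py .5905 -.0676 .102 .75 1
```

```text
grip [ 0.5912 -0.0639  0.1551] Ry [ 0.0427  0.005  -0.9991] zt [-0.0176  0.9998  0.0043]
t 13.90 p [ 0.5877 -0.0643  0.235 ] yaw 1.00 open 0.0374 F [0.5 0.4 0.6] j [-10.  25.  86.   1.  67. -11.] d [-0.0007 -0.0037 -0.0531] dyaw -0.25 n 1
[{"x": -0.003, "y": 0.053, "z": -0.004, "twist": 0.0043, "jaw": "J"}]
```

Call:
{"fn": "drive_tool", "kwargs": {"deltas": [{"x":-0.001,"y":0.018,"z":-0.002,"twist":0.004,"jaw":0.2},{"x":-0.001,"y":0.018,"z":-0.001,"twist":0,"jaw":0.2},{"x":-0.001,"y":0.014,"z":0,"twist":0,"jaw":0.2},{"x":0,"y":0,"z":0,"twist":0,"jaw":0.2}]}}

```text
time_s: 14.3
ee_pos: [0.5859, -0.0672, 0.1803]
eef_rot: [[0.999, 0.04, -0.011], [0.011, 0.006, 1.0], [0.04, -0.999, 0.005]]
contact_force: [-0.1, -0.6, 0.5]
opening: 0.0378
```

```bash
python3 plan.py .5905 -.0676 .102 .75 1;  python3 - <<'E'
from h import *
im=snapshot("scene"); b=(200,150,330,250)
s=read_state(); g=s["ee_pos"]+.08*s["eef_rot"][:,1]
print("grip px",((proj(g,"scene")[0]-b[:2])*6).round())
cv2.imwrite("pics/i.png",cv2.resize(im[b[1]:b[3],b[0]:b[2],::-1],None,fx=6,fy=6,interpolation=cv2.INTER_CUBIC))
E
```

```text
grip [ 0.589  -0.0667  0.1004] Ry [ 0.0397  0.0057 -0.9992] zt [-0.0115  0.9999  0.0052]
t 14.30 p [ 0.5859 -0.0672  0.1803] yaw 0.65 open 0.0378 F [-0.1 -0.6  0.5] j [-10.  28.  89.   1.  61. -11.] d [ 0.0015 -0.0009  0.0016] dyaw 0.10 n 1
[{"x": 0.0015, "y": -0.0015, "z": -0.0009, "twist": -0.0018, "jaw": "J"}]
grip px [318. 349.]
```

View pics/i.png

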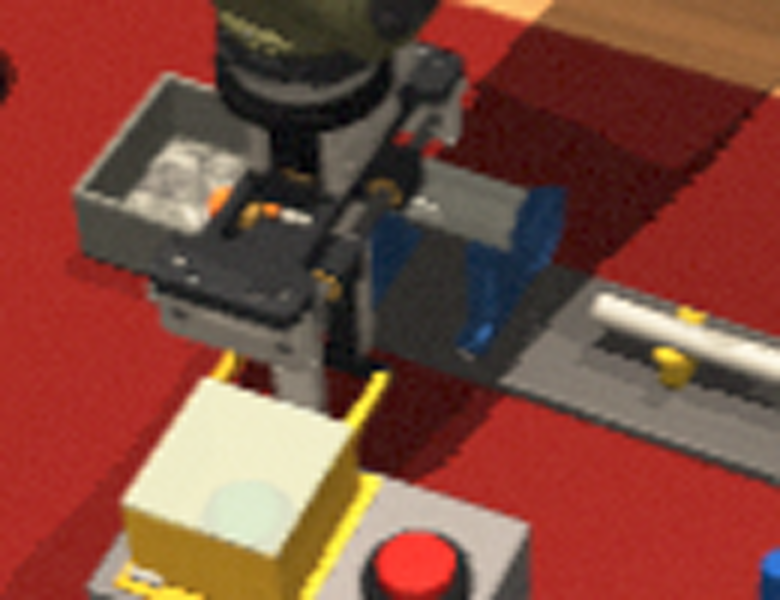

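Call:
{"fn": "drive_tool", "kwargs": {"deltas": [{"x":0.0015,"y":-0.001,"z":0,"twist":0,"jaw":0.6},{"x":0,"y":0,"z":0,"twist":0,"jaw":1},{"x":0,"y":0,"z":0,"twist":0,"jaw":1},{"x":0,"y":0,"z":0,"twist":0,"jaw":1},{"x":0,"y":0,"z":0,"twist":0,"jaw":1}], "force": 10}}

```text
time_s: 14.85
ee_pos: [0.5869, -0.0665, 0.1849]
eef_rot: [[0.999, 0.039, -0.013], [0.012, 0.005, 1.0], [0.039, -0.999, 0.005]]
contact_force: [0.7, 0.5, -1.2]
opening: 0.01
```

```bash
cat > arc.py <<'E'
from h import *
import sys
H=np.array([.7085,.062]); s=read_state(); R=s["eef_rot"]; g=s["ee_pos"]+.08*R[:,1]
d=g[[0,2]]-H; r=np.hypot(*d); th=np.arctan2(d[1],-d[0])-np.arctan2(.04,.118)
print("t",s["time_s"],"grip",g.round(4),"r",r.round(4),"theta",th.round(3),"open",s["opening"].round(4),"F",s["contact_force"].round(1),"Ry",R[:,1].round(3),"yaw",np.degrees(np.arctan2(R[1,0],R[0,0])).round(2),"j",s["joint_pos"].round())
p=g
for t in [float(x) for x in sys.argv[1:]]:
    a=t+np.arctan2(.04,.118); q=np.array([H[0]-.1246*np.cos(a),g[1],H[1]+.1246*np.sin(a)]); l=R.T@(q-p); print(t,l.round(4)); p=q
E
python3 arc.py .15 .35 .55 .75
```

```text
Traceback (most recent call last):
  File "arc.py", line 5, in <module>
    print("t",s["time_s"],"grip",g.round(4),"r",r.round(4),"theta",th.round(3),"open",s["opening"].round(4),"F",s["contact_force"].round(1),"Ry",R[:,1].round(3),"yaw",np.degrees(np.arctan2(R[1,0],R[0,0])).round(2),"j",s["joint_pos"].round())
                                                                                      ^^^^^^^^^^^^^^^^^^
AttributeError: 'float' object has no attribute 'round'
```

```bash
sed -i 's/s\["opening"\].round(4)/round(s["opening"],4)/' arc.py
python3 arc.py .15 .35 .55 .75
```

```text
t 14.85 grip [ 0.5901 -0.0661  0.105 ] r 0.126 theta 0.021 open 0.01 F [ 0.7  0.5 -1.2] Ry [ 0.039  0.005 -0.999] yaw 0.71 j [-10.  28.  88.   1.  61. -11.]
0.15 [ 0.0083 -0.0139 -0.    ]
0.35 [ 0.0144 -0.0203 -0.0001]
0.55 [ 0.0181 -0.017  -0.0001]
0.75 [ 0.0211 -0.0131 -0.0002]
```

Call:
{"fn": "drive_tool", "kwargs": {"deltas": [{"x":0.007,"y":-0.014,"z":0,"twist":0,"jaw":1},{"x":0.014,"y":-0.02,"z":0,"twist":0,"jaw":1},{"x":0.018,"y":-0.017,"z":0,"twist":0,"jaw":1}]}}

```text
time_s: 15.15
ee_pos: [0.6211, -0.0664, 0.2371]
eef_rot: [[1.0, 0.027, -0.012], [0.012, 0.006, 1.0], [0.027, -1.0, 0.006]]
contact_force: [6.9, -0.1, -9.0]
opening: 0.0095
```

```bash
python3 arc.py .75 .95 1.15 1.3
```

```text
t 15.15 grip [ 0.6233 -0.0659  0.1571] r 0.1277 theta 0.514 open 0.0095 F [ 6.9 -0.1 -9. ] Ry [ 0.027  0.006 -1.   ] yaw 0.69 j [-10.  29.  79.   1.  70. -11.]
0.75 [ 0.0265 -0.0138 -0.0002]
0.95 [ 0.0232 -0.0089 -0.0002]
1.15 [ 0.0245 -0.0041 -0.0003]
1.3 [ 0.0187  0.0002 -0.0002]
```

Call:
{"fn": "drive_tool", "kwargs": {"deltas": [{"x":0.025,"y":-0.013,"z":0,"twist":0,"jaw":1},{"x":0.023,"y":-0.009,"z":0,"twist":0,"jaw":1},{"x":0.024,"y":-0.004,"z":0,"twist":0,"jaw":1}]}}

```text
time_s: 15.45
ee_pos: [0.6939, -0.0658, 0.2702]
eef_rot: [[1.0, 0.029, -0.012], [0.012, 0.005, 1.0], [0.029, -1.0, 0.005]]
contact_force: [0.1, -0.9, -11.6]
opening: 0.0097
```

```bash
python3 arc.py 1.3 1.45 1.6 1.7
```

```text
t 15.45 grip [ 0.6962 -0.0654  0.1902] r 0.1288 theta 1.148 open 0.0097 F [  0.1  -0.9 -11.6] Ry [ 0.029  0.005 -1.   ] yaw 0.67 j [-9. 37. 62.  1. 79. -9.]
1.3 [ 0.0191  0.0044 -0.0002]
1.45 [ 0.0184  0.003  -0.0002]
1.6 [ 0.0178  0.0057 -0.0002]
1.7 [ 0.0113  0.0053 -0.0002]
```

Call:
{"fn": "drive_tool", "kwargs": {"deltas": [{"x":0.019,"y":0.004,"z":0,"twist":0,"jaw":1},{"x":0.018,"y":0.003,"z":0,"twist":0,"jaw":1},{"x":0.016,"y":0.005,"z":0,"twist":0,"jaw":1}]}}

```text
time_s: 15.75
ee_pos: [0.7501, -0.0652, 0.2628]
eef_rot: [[0.999, 0.034, -0.012], [0.012, 0.004, 1.0], [0.034, -0.999, 0.004]]
contact_force: [-2.1, -1.0, -4.0]
opening: 0.0095
```

```bash
python3 arc.py 1.6 1.7
```

```text
t 15.75 grip [ 0.7528 -0.0649  0.1829] r 0.1287 theta 1.595 open 0.0095 F [-2.1 -1.  -4. ] Ry [ 0.034  0.004 -0.999] yaw 0.66 j [-8. 46. 49.  0. 83. -9.]
1.6 [-0.001   0.0041 -0.    ]
1.7 [ 0.0113  0.0053 -0.0002]
```

Call:
{"fn": "drive_tool", "kwargs": {"deltas": [{"x":0,"y":0,"z":0,"twist":0,"jaw":0.0},{"x":0,"y":0,"z":0,"twist":0,"jaw":-0.2},{"x":0,"y":0,"z":0,"twist":0,"jaw":-0.2},{"x":0,"y":-0.01,"z":0,"twist":0,"jaw":-0.2},{"x":0,"y":-0.03,"z":0,"twist":0,"jaw":-0.2},{"x":0,"y":-0.03,"z":0,"twist":0,"jaw":-0.2},{"x":0,"y":-0.02,"z":0,"twist":0,"jaw":-0.2}]}}

```text
time_s: 16.45
ee_pos: [0.7449, -0.0654, 0.3561]
eef_rot: [[0.999, 0.03, -0.012], [0.012, 0.005, 1.0], [0.03, -1.0, 0.004]]
contact_force: [-0.0, 0.1, -0.4]
opening: 0.0561
```

```bash
sed -i 's/tip=1//' plan.py; python3 plan.py .62 -.067 .25 -89 ; python3 - <<'E'
from h import *
snapshot("scene")
for n in("guard","guard_bar","start_top","spare_pig"): print(n,[(np.round(q["at"],3).tolist(),round(q["score"],2)) for q in recognise(n,"scene")[:3]])
E
```

```text
grip [ 0.7473 -0.0651  0.2762] Ry [ 0.0304  0.0046 -0.9995] zt [-0.0116  0.9999  0.0042]
t 16.45 p [ 0.7449 -0.0654  0.3561] yaw 0.66 open 0.0561 F [-0.   0.1 -0.4] j [-8. 44. 41.  1. 94. -9.] d [-0.1273 -0.0019 -0.0262] dyaw -89.66 n 11
[{"x": -0.0116, "y": 0.002, "z": -0.0001, "twist": 0.1423, "jaw": "J"}, {"x": -0.0115, "y": 0.002, "z": -0.0017, "twist": 0.1423, "jaw": "J"}, {"x": -0.0112, "y": 0.002, "z": -0.0033, "twist": 0.1423, "jaw": "J"}, {"x": -0.0106, "y": 0.002, "z": -0.0049, "twist": 0.1423, "jaw": "J"}, {"x": -0.0098, "y": 0.002, "z": -0.0063, "twist": 0.1423, "jaw": "J"}, {"x": -0.0088, "y": 0.002, "z": -0.0076, "twist": 0.1423, "jaw": "J"}, {"x": -0.0076, "y": 0.002, "z": -0.0088, "twist": 0.1423, "jaw": "J"}, {"x": -0.0063, "y": 0.002, "z": -0.0098, "twist": 0.1423, "jaw": "J"}, {"x": -0.0048, "y": 0.002, "z": -0.0106, "twist": 0.1423, "jaw": "J"}, {"x": -0.0033, "y": 0.002, "z": -0.0112, "twist": 0.1423, "jaw": "J"}, {"x": -0.0017, "y": 0.002, "z": -0.0115, "twist": 0.1423, "jaw": "J"}]
guard [([0.762, -0.053, 0.125], 0.69), ([0.469, -0.037, 0.013], 0.54)]
guard_bar [([0.759, -0.055, 0.122], 0.9), ([0.518, -0.384, 0.06], 0.21)]
start_top [([0.669, -0.07, 0.084], 0.64)]
spare_pig [([0.697, 0.258, 0.011], 0.68), ([0.459, -0.175, 0.024], 0.19)]
```

```bash
python3 plan.py .664 -.068 .19 -89 |tail -1
```

```text
[{"x": -0.0078, "y": 0.0072, "z": -0.0002, "twist": 0.1423, "jaw": "J"}, {"x": -0.0077, "y": 0.0072, "z": -0.0013, "twist": 0.1423, "jaw": "J"}, {"x": -0.0074, "y": 0.0072, "z": -0.0024, "twist": 0.1423, "jaw": "J"}, {"x": -0.007, "y": 0.0072, "z": -0.0034, "twist": 0.1423, "jaw": "J"}, {"x": -0.0064, "y": 0.0072, "z": -0.0044, "twist": 0.1423, "jaw": "J"}, {"x": -0.0057, "y": 0.0072, "z": -0.0052, "twist": 0.1423, "jaw": "J"}, {"x": -0.0049, "y": 0.0072, "z": -0.006, "twist": 0.1423, "jaw": "J"}, {"x": -0.004, "y": 0.0072, "z": -0.0066, "twist": 0.1423, "jaw": "J"}, {"x": -0.0031, "y": 0.0072, "z": -0.0071, "twist": 0.1423, "jaw": "J"}, {"x": -0.002, "y": 0.0072, "z": -0.0075, "twist": 0.1423, "jaw": "J"}, {"x": -0.0009, "y": 0.0072, "z": -0.0077, "twist": 0.1423, "jaw": "J"}]
```

Call:
{"fn": "drive_tool", "kwargs": {"deltas": [{"x":-0.008,"y":0.002,"z":0,"twist":0.142,"jaw":1},{"x":-0.0075,"y":0.004,"z":-0.0015,"twist":0.142,"jaw":1},{"x":-0.0075,"y":0.006,"z":-0.0025,"twist":0.142,"jaw":1},{"x":-0.007,"y":0.007,"z":-0.0035,"twist":0.142,"jaw":1},{"x":-0.0065,"y":0.007,"z":-0.0045,"twist":0.142,"jaw":1},{"x":-0.0055,"y":0.007,"z":-0.005,"twist":0.142,"jaw":1},{"x":-0.005,"y":0.007,"z":-0.006,"twist":0.142,"jaw":1},{"x":-0.004,"y":0.007,"z":-0.0065,"twist":0.142,"jaw":1},{"x":-0.003,"y":0.007,"z":-0.007,"twist":0.142,"jaw":1},{"x":-0.002,"y":0.007,"z":-0.0075,"twist":0.142,"jaw":1},{"x":-0.001,"y":0.005,"z":-0.0075,"twist":0.142,"jaw":1},{"x":0,"y":0,"z":0,"twist":0,"jaw":1}], "force": 20}}

```text
time_s: 17.9
ee_pos: [0.6529, -0.0657, 0.2625]
eef_rot: [[-0.043, -0.002, 0.999], [-0.999, 0.009, -0.043], [-0.009, -1.0, -0.002]]
contact_force: [0.4, -0.1, 0.9]
opening: 0.0001
```

```bash
python3 plan.py .665 -.067 .12 -89 2
```

```text
grip [ 0.6528 -0.065   0.1825] Ry [-0.0017  0.0094 -1.    ] zt [ 0.9991 -0.0432 -0.0021]
t 17.90 p [ 0.6529 -0.0657  0.2625] yaw -92.47 open 0.0001 F [ 0.4 -0.1  0.9] j [-9. 33. 70.  1. 77. 83.] d [ 0.0122 -0.002  -0.0625] dyaw 3.47 n 2
[{"x": 0.001, "y": 0.0312, "z": 0.0062, "twist": -0.0303, "jaw": "J"}, {"x": 0.0012, "y": 0.0312, "z": 0.0062, "twist": -0.0303, "jaw": "J"}]
```

Call:
{"fn": "drive_tool", "kwargs": {"deltas": [{"x":0.001,"y":0.025,"z":0.006,"twist":-0.03,"jaw":1},{"x":0.001,"y":0.03,"z":0.005,"twist":-0.03,"jaw":1},{"x":0,"y":0.018,"z":0,"twist":0,"jaw":1},{"x":0,"y":0.002,"z":0,"twist":0,"jaw":1}]}}

```text
time_s: 18.3
ee_pos: [0.664, -0.0672, 0.1839]
eef_rot: [[0.037, -0.003, 0.999], [-0.999, 0.01, 0.037], [-0.01, -1.0, -0.003]]
contact_force: [0.6, 0.2, -0.0]
opening: 0.0006
```

```bash
python3 plan.py .665 -.067 .093 -89 2
```

```text
grip [ 0.6637 -0.0664  0.1039] Ry [-0.0033  0.0097 -0.9999] zt [ 0.9993  0.0375 -0.003 ]
t 18.30 p [ 0.664  -0.0672  0.1839] yaw -87.86 open 0.0006 F [ 0.6  0.2 -0. ] j [-9. 38. 72.  1. 70. 79.] d [ 0.0013 -0.0006 -0.0109] dyaw -1.14 n 2
[{"x": 0.0004, "y": 0.0054, "z": 0.0006, "twist": 0.01, "jaw": "J"}, {"x": 0.0003, "y": 0.0054, "z": 0.0006, "twist": 0.01, "jaw": "J"}]
```

Call:
{"fn": "drive_tool", "kwargs": {"deltas": [{"x":0,"y":0.006,"z":0,"twist":0,"jaw":1},{"x":0,"y":0.003,"z":0,"twist":0,"jaw":1}]}}

```text
time_s: 18.5
ee_pos: [0.6644, -0.0672, 0.1755]
eef_rot: [[0.042, -0.003, 0.999], [-0.999, 0.01, 0.042], [-0.01, -1.0, -0.002]]
contact_force: [-2.7, -0.4, 3.0]
opening: 0.0002
```

Call:
{"fn": "drive_tool", "kwargs": {"deltas": [{"x":0,"y":0.003,"z":0,"twist":0,"jaw":1},{"x":0,"y":0.002,"z":0,"twist":0,"jaw":1}]}}

```text
time_s: 18.7
ee_pos: [0.6646, -0.0672, 0.1733]
eef_rot: [[0.043, -0.001, 0.999], [-0.999, 0.009, 0.043], [-0.009, -1.0, -0.001]]
contact_force: [-10.4, 1.2, 19.2]
opening: 0.0008
```

Call:
{"fn": "drive_tool", "kwargs": {"deltas": [{"x":0,"y":0.001,"z":0,"twist":0,"jaw":1}]}}

```text
time_s: 18.8
ee_pos: [0.6647, -0.0672, 0.1738]
eef_rot: [[0.044, 0.0, 0.999], [-0.999, 0.009, 0.044], [-0.009, -1.0, 0.0]]
contact_force: [-3.1, 0.8, 4.1]
opening: 0.0008
```

Call:
{"fn": "drive_tool", "kwargs": {"deltas": [{"x":0,"y":-0.02,"z":0,"twist":0,"jaw":1},{"x":0,"y":-0.04,"z":-0.01,"twist":0,"jaw":1},{"x":0,"y":-0.045,"z":-0.04,"twist":0,"jaw":1},{"x":0,"y":-0.045,"z":-0.045,"twist":0,"jaw":1},{"x":0,"y":0,"z":-0.045,"twist":0,"jaw":1},{"x":0.045,"y":0,"z":-0.02,"twist":0,"jaw":1},{"x":0.045,"y":0,"z":0,"twist":0,"jaw":1},{"x":0.045,"y":0,"z":0,"twist":0,"jaw":1},{"x":0.045,"y":0,"z":0,"twist":0,"jaw":1},{"x":0.02,"y":0,"z":0,"twist":0,"jaw":1},{"x":0,"y":0,"z":0,"twist":0,"jaw":1}]}}

```text
time_s: 19.9
ee_pos: [0.5245, -0.2807, 0.3175]
eef_rot: [[0.053, 0.013, 0.999], [-0.999, 0.004, 0.053], [-0.003, -1.0, 0.014]]
contact_force: [-0.1, -0.9, -1.3]
opening: 0.0004
```

```bash
python3 - <<'E'
from h import *
a=snapshot("scene"); b=snapshot("top"); s=read_state(); print(s["time_s"],s["ee_pos"],s["contact_force"])
o=np.hstack([cv2.resize(a[140:310,150:350,::-1],(400,340)),cv2.resize(b[110:280,230:430,::-1],(400,340))]); cv2.imwrite("pics/z.png",o)
E
```

```text
20.0 [ 0.52474979 -0.27846212  0.31755444] [ 0.38045465 -0.4166981  -0.26951665]
```

```bash
python3 - <<'E'
from h import *
for c in("scene","top"):
    a=cv2.imread(f"pics/{c}0.png"); im=snapshot(c); 
    for n in("guard_bar","start_top","rod_center","pig_center","spare_pig","stop"): print(c,n,[(np.round(q["at"],3).tolist(),round(q["score"],2)) for q in recognise(n,c)[:2]])
    h=cv2.cvtColor(im,cv2.COLOR_RGB2HSV); h0=cv2.cvtColor(a,cv2.COLOR_BGR2HSV)
    def comp(h,lo,hi,mn):
        n,l,s,ce=cv2.connectedComponentsWithStats(cv2.inRange(h,lo,hi)); return [(int(q[4]),ce[i].round(1).tolist()) for i,q in enumerate(s) if i and mn<q[4]<900]
    print("orange",[x for x in comp(h,(8,170,150),(20,255,255),12)][:6]); print("blue",comp(h0,(105,150,90),(120,255,255),8),comp(h,(105,150,90),(120,255,255),8))
    A=np.array([.459,-.0101,np.radians(-91.16)]); print("tail/tip px",proj(pose(A,[[-.248,0,.036],[-.218,0,.036],[-.1,0,.036]]),c).round().tolist())
    for u,v in proj(pose(A,[[-.235,0,.042],[-.21,0,.042],[-.1,0,.042],[-.04,0,.042]]),c).round().astype(int): print(im[v,u])
E
```

```text
scene guard_bar [([0.694, 0.258, 0.006], 0.66), ([0.757, -0.055, 0.122], 0.56)]
scene start_top [([0.67, -0.071, 0.085], 0.54), ([0.58, 0.154, 0.027], 0.36)]
scene rod_center [([0.469, 0.13, 0.039], 0.92), ([0.672, -0.069, 0.085], 0.54)]
scene pig_center [([0.448, -0.363, 0.079], 0.58), ([0.459, -0.175, 0.025], 0.44)]
scene spare_pig []
scene stop [([0.58, 0.158, 0.028], 0.17)]
orange [(147, [126.4, 31.6]), (34, [151.0, 14.4]), (52, [106.6, 44.6]), (18, [612.9, 42.4]), (33, [622.0, 43.9]), (23, [632.1, 46.7])]
blue [(18, [250.5, 175.7]), (35, [288.5, 185.8]), (212, [164.2, 196.3]), (20, [260.0, 198.6]), (20, [279.2, 205.3]), (30, [329.5, 245.2]), (582, [198.5, 290.6]), (68, [557.5, 316.3]), (21, [473.1, 362.7]), (20, [487.6, 369.4]), (19, [501.8, 376.1]), (21, [515.0, 381.8]), (18, [528.6, 388.2]), (10, [541.7, 394.2])] [(18, [250.5, 175.7]), (35, [288.4, 185.7]), (207, [164.1, 196.5]), (20, [260.0, 198.6]), (20, [279.2, 205.3]), (37, [329.4, 245.8]), (584, [198.5, 290.6]), (68, [557.5, 316.3]), (11, [495.5, 358.6]), (23, [473.5, 362.6]), (27, [487.6, 369.1]), (10, [531.0, 373.9]), (
[... 301 characters left out ...]
67, 0.086], 0.56), ([0.454, -0.056, 0.004], 0.45)]
top rod_center [([0.46, 0.123, 0.042], 0.76)]
top pig_center [([0.75, -0.067, 0.119], 0.75), ([0.458, -0.182, 0.033], 0.45)]
top spare_pig []
top stop [([0.667, 0.015, 0.082], 0.51)]
orange [(327, [280.7, 97.6]), (366, [368.2, 109.6]), (349, [456.3, 121.8]), (50, [360.8, 137.0]), (167, [141.5, 133.5]), (58, [385.4, 139.4])]
blue [(331, [374.2, 88.8]), (213, [452.3, 192.4]), (16, [292.7, 195.1]), (27, [342.2, 235.9])] [(332, [374.2, 88.8]), (26, [151.7, 112.5]), (142, [451.8, 190.4]), (16, [292.7, 195.1]), (29, [342.1, 235.6])]
tail/tip px [[259.0, 223.0], [269.0, 225.0], [307.0, 231.0]]
[245  40  18]
[246  46  28]
[237 229 204]
[233 224 195]
```

```bash
python3 -c "
from workcell import *
print(hand_in(), read_state()['contact_force'])"
```

```text
the job is handed in; nothing more can be done
the job is handed in; nothing more can be done
```

I finished every step in order and handed the job in at about 20 s of the 72 s limit. The hand-in gave no verdict.

- **Pig:** I drew the rod from the holster, started it into the pipe, re-gripped it by the tail and pushed the pig out. The pig now lies on the tray floor, about 173 mm beyond the pipe mouth; both cameras agree on this.
- **Push force:** The push peaked at about 21 N along the rod for a moment, just before the pig left the pipe.
- **Rod:** I withdrew it with one more re-grip and laid it in both notches, tip about 28 mm before the mouth. The picture after letting go and the later colour checks in both cameras agree.
- **Guard:** It stayed open after I let go. Both cameras still see it beyond the hinge.
- **Start button:** I pressed until the force rose sharply from 3 N to 19 N at about 5.7 mm of travel, and I took that as fully down. The travel itself could not be read; fully down is 6 mm, and the position is only good to about 2 mm.
- **Bystanders and stop button:** The spare pig and the white jar (tracked by its blue lid) show at their starting places in the scene camera; I did not check the other bystanders separately. I kept clear of the red stop button, and the top camera finds it in place.

**Failed or unclear checks:**
- I had used all 12 pictures, so the final picture could not be viewed. The last checks were numeric only.
- The network missed the spare pig in both cameras and gave wrong first hits for the guard bar (scene camera), stop button (scene camera) and orange pig (both cameras).
- The jar's lid showed smaller in the top camera, I think because the arm partly hid it.

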